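# Rack, check and chill the marble pastry pins

### The arm

A 6-joint arm with a two-finger parallel gripper is mounted at the origin on the work surface. World frame = base frame: x ahead of the robot, y to its left, z up, the work surface at z = 0. Lengths are in m, angles in rad, forces in N, time in s.
With the tool pointing down it reaches from about 0.35 to 0.975 m from the base axis. Payload 4.9 kg.
Tool frame: the origin (TCP) lies at the very end of the fingers, on their centre line; the grasp point (between the pads) lies ctrl.hold_point_z behind it (ctrl.hold_point_z is the distance from the TCP to the grasp point, in m); z points along the fingers, y is the line along which they close (so a half turn about z gives the same grasp; the last joint's range is limited). The gripper opens to 85 mm and grips with 20 to 120 N. Pads are 22 mm wide; open, the fingers measure 114 mm over their backs; the gripper's body (76 mm by 85 mm) begins 54 mm behind the grasp point. The pads swing forward as they close: fully open they stand 13 mm farther back than shut.
Start: joints at [1.009, 0.053, 1.613, -0, 1.476, -0.119], TCP at [0.268, 0.565, 0.231] pointing down, gripper open.
Joint ranges: [-3.01, 3.01], [-1.01, 2.22], [0.06, 2.58], [-1.02, 4.17], [0.09, 2.62], [-3.14, 3.14]. Speed limits (rad/s): [2.57, 2.57, 3.14, 3.14, 3.14, 3.14].

### API

Orientations are given as a rotation vector (axis times angle).
In Python, from station import ctrl gives the robot as it stands. The module is installed in compiled form; this text tells all that it offers.
- The arm moves only by the tool jog_arm, never from a script. Its argument "deltas" is a list of rows, each a list of 3 entries, a list of its own where there are three numbers: the closure, from -1 (fully open) to 1 (shut), then the shift along the world's x, y, z scaled (see below), then the turn, a rotation vector about the world's x, y, z scaled (see below). A call has 1 to 12 rows; each row is the pose to reach, as a shift and turn from the pose commanded when the call began, turning the shorter way round; what a row does not reach only later rows make up. The controller multiplies each number of a shift by 0.4 m and each number of a turn by 180 degrees. A row lasts 1/12 s, in which the tool goes at most 41.7 mm and 7.16 degrees, less where a joint would pass 70% of its speed; a pose out of reach is approached as far as the arm can. A call with a number of a shift or a turn outside -1 to 1 is refused whole. A call with a gripper value outside its range is refused whole. The fingers move at their own pace and stop on an object; "squeeze" is the grip in N (left out, the last holds). Time passes only in rows, so rows that repeat a pose let the fingers close. It gives the time, the measured TCP pose, the force, the opening and the grip force at its end, in the units of the state.
- ctrl.get_obs(): the state, without advancing time (a new reading comes with each control period).
- ctrl.get_image(name): name is "side" or "top" or "wrist"; returns the picture (384x512x3 uint8, red, green, blue); there is no depth.
- ctrl.get_calibration(name): a dict with "K" (3x3 intrinsics, pixels), "extrinsics" (4x4, takes a point from world to camera coordinates). Camera axes: x right, y down, z forward; pixel columns grow to the right and rows downward; lengths in m; the calibration is good to about 2 mm. A picture is of the moment at which its call begins: read the wrist's pose just before it. get_calibration takes no time and is no camera call; for the wrist camera it gives the pose at the moment of the call.
- ctrl.finish_job(): hands the job in; it is judged then, once.
The state is a dict: "t": time; "q": joint angles; "dq": joint speeds; "effort": joint torques, N m; "tool_pos": TCP position; "tool_rot": TCP orientation; "contact_force": force on the tool from outside, world axes, zero at the start; "wrist_torque": the same for the moment, N m; "opening": finger opening in m; "grip_force": force on a finger pad.
Only numpy, scipy, OpenCV 4.12 (cv2) and the standard library are available. Lean on these libraries where they do the work, as an engineer would, in place of code of your own. Each camera call takes 0.05 s, during which the arm holds its last target. There are 200 camera calls.

### The job

Lay every marble rolling pin on the bench into a saddle of the chill rack, any saddle, centred and level on both its V rails. Then take the infrared thermometer from its cradle and read each pin, going from the longest to the shortest: aim the lens at the middle of the pin's barrel from about 10 cm and hold it steady for two seconds. Put the thermometer back in its cradle as it was, and only then open the chiller's valve fully to flush the line and turn its lever back to half open, 45 degrees; leave the jar, the bowl and the scraper alone.

Things in the scene. Friction and masses are not known exactly. Their poses are not given: they have to be found in the camera images.
- pin_long: The longest rolling pin: marble barrel 210 mm long, 40 mm in diameter, at each end a black hexagonal anti-roll collar (10 mm thick, 48 mm across flats) and a wooden handle (45 mm, diameter 22 mm); 320 mm overall. Origin: middle of the barrel, on its axis; x along the pin, both ends alike. On the bench its axis lies 24 mm up. May be absent.
- pin_medium: The middle-sized rolling pin: marble barrel 170 mm long, 40 mm in diameter, at each end a black hexagonal anti-roll collar (10 mm thick, 48 mm across flats) and a wooden handle (45 mm, diameter 22 mm); 280 mm overall. Origin: middle of the barrel, on its axis; x along the pin, both ends alike. On the bench its axis lies 24 mm up. May be absent.
- pin_short: The shortest rolling pin: marble barrel 130 mm long, 40 mm in diameter, at each end a black hexagonal anti-roll collar (10 mm thick, 48 mm across flats) and a wooden handle (45 mm, diameter 22 mm); 240 mm overall. Origin: middle of the barrel, on its axis; x along the pin, both ends alike. On the bench its axis lies 24 mm up. May be absent.
- rack: Fixed aluminium chill rack on the bench, base plate 150 x 240 x 12 mm, with two notched rails of white plastic Vs across it giving three saddles side by side 85 mm apart. Origin: centre of its underside; x is the direction in which pins lie, y runs from saddle to saddle.
- saddle_a (a point): The first (-y) saddle of the chill rack: the point where the middle of a seated pin's axis lies (83 mm above the bench). It is a pair of 90 degree V notches in two rails (45 mm either side of this point along x, 12 mm thick), V bottoms 55 mm above the bench, 59 mm wide at the top. x: the direction in which the pin lies; y: across; z: up.
- saddle_b (a point): The middle saddle of the chill rack: the point where the middle of a seated pin's axis lies (83 mm above the bench). It is a pair of 90 degree V notches in two rails (45 mm either side of this point along x, 12 mm thick), V bottoms 55 mm above the bench, 59 mm wide at the top. x: the direction in which the pin lies; y: across; z: up.
- saddle_c (a point): The third (+y) saddle of the chill rack: the point where the middle of a seated pin's axis lies (83 mm above the bench). It is a pair of 90 degree V notches in two rails (45 mm either side of this point along x, 12 mm thick), V bottoms 55 mm above the bench, 59 mm wide at the top. x: the direction in which the pin lies; y: across; z: up.
- thermometer: Loose infrared thermometer, 0.2 kg: straight white handle 145 x 30 x 26 mm (x, y, z), and at its front (+x) end a black nozzle 28 mm in diameter that points forward and 50 degrees down. Origin: centre of the handle; x forward along the handle, z up. Meant to be gripped across the handle at its middle, from above.
- lens (a point): The thermometer's lens at the nozzle's end, 102 mm ahead of and 40 mm below the thermometer's origin. z is the line of sight (forward and 50 degrees below the handle's axis), y is the handle's y.
- cradle: Fixed grey plastic cradle for the thermometer: base 120 x 70 x 12 mm and two U forks 90 mm apart (45 mm either side of the middle along x), each 10 mm thick, their floors 75 mm and the tops of their horns 96 mm above the bench, about 40 mm between the horns. Origin: centre of its underside; x is the direction in which the nozzle points when at home.
- cradle_home (a point): Where the thermometer's origin (handle centre) lies when it rests in the cradle, 88 mm above the bench; same axes as the cradle. The nozzle end belongs to +x.
- valve (a joint): Opening angle of the ball valve's lever in rad: 0 shut, 0.785 half open, 1.571 fully open. It grows clockwise seen from above, and stays where it is left.
- valve_grip (a point): On the steel lever of the valve, 65 mm from its pivot, 100 mm above the bench: the place to grip. The lever is 14 mm wide, 20 mm high, reaching 88 mm from the pivot. This point's x axis points along the lever from its tip to the pivot.
- valve_axis (a point): The lever's pivot (vertical axis) above the brass valve body, at the lever's height, 100 mm above the bench. The shut lever points to this point's -x, the fully open one to its +y; a disc below it has black ticks at shut, half and open.
- jar: Bystander: amber glass jar, 70 mm diameter, 100 mm high. Origin under its centre.
- bowl: Bystander: steel bowl, 120 mm diameter, 60 mm high. Origin under its centre.
- scraper: Bystander: flat dough scraper, about 85 x 110 x 18 mm. Origin under its centre.
Things that resemble listed ones, but are neither listed nor needed, are in the scene too. Leave any red look-alike of the part that bears valve alone.

How it is judged:
On the way, in this order (a step that is already met when the one before it is completed fails the run):
1. every pin present lies level in a saddle of the rack, let go (((x of pin_long in the frame of saddle_a between -0.03 and 0.03 m and y of pin_long in the frame of saddle_a between -0.008 and 0.008 m and z of pin_long in the frame of saddle_a between -0.006 and 0.006 m) or (x of pin_long in the frame of saddle_b between -0.03 and 0.03 m and y of pin_long in the frame of saddle_b between -0.008 and 0.008 m and z of pin_long in the frame of saddle_b between -0.006 and 0.006 m) or (x of pin_long in the frame of saddle_c between -0.03 and 0.03 m and y of pin_long in the frame of saddle_c between -0.008 and 0.008 m and z of pin_long in the frame of saddle_c between -0.006 and 0.006 m)) and angle between pin_long's own x axis and vertical between 1.521 and 1.621 rad and contact force between each of pin_long, pin_medium, pin_short and the fingers below 0.2 N and linear speed of each of pin_long, pin_medium, pin_short below 0.03 m/s and ((x of pin_medium in the frame of saddle_a between -0.03 and 0.03 m and y of pin_medium in the frame of saddle_a between -0.008 and 0.008 m and z of pin_medium in the frame of saddle_a between -0.006 and 0.006 m) or (x of pin_medium in the frame of saddle_b between -0.03 and 0.03 m and y of pin_medium in the frame of saddle_b between -0.008 and 0.008 m and z of pin_medium in the frame of saddle_b between -0.006 and 0.006 m) or (x of pin_medium in the frame of saddle_c between -0.03 and 0.03 m and y of pin_medium in the frame of saddle_c between -0.008 and 0.008 m and z of pin_medium in the frame of saddle_c between -0.006 and 0.006 m)) and angle between pin_medium's own x axis and vertical between 1.521 and 1.621 rad and ((x of pin_short in the frame of saddle_a between -0.03 and 0.03 m and y of pin_short in the frame of saddle_a between -0.008 and 0.008 m and z of pin_short in the frame of saddle_a between -0.006 and 0.006 m) or (x of pin_short in the frame of saddle_b between -0.03 and 0.03 m and y of pin_short in the frame of saddle_b between -0.008 and 0.008 m and z of pin_short in the frame of saddle_b between -0.006 and 0.006 m) or (x of pin_short in the frame of saddle_c between -0.03 and 0.03 m and y of pin_short in the frame of saddle_c between -0.008 and 0.008 m and z of pin_short in the frame of saddle_c between -0.006 and 0.006 m)) and angle between pin_short's own x axis and vertical between 1.521 and 1.621 rad), for 0.5 s.
2. the thermometer is aimed at the middle of the longest pin's barrel (line of sight within 15 mm of it, lens 60 to 150 mm away) and kept on it for 1.5 s (x of pin_long in the frame of lens between -0.015 and 0.015 m and y of pin_long in the frame of lens between -0.015 and 0.015 m and z of pin_long in the frame of lens between 0.06 and 0.15 m), for 1.5 s.
3. the thermometer is aimed at the middle of the middle-sized pin's barrel (line of sight within 15 mm of it, lens 60 to 150 mm away) and kept on it for 1.5 s (x of pin_medium in the frame of lens between -0.015 and 0.015 m and y of pin_medium in the frame of lens between -0.015 and 0.015 m and z of pin_medium in the frame of lens between 0.06 and 0.15 m), for 1.5 s.
4. the thermometer is aimed at the middle of the shortest pin's barrel (line of sight within 15 mm of it, lens 60 to 150 mm away) and kept on it for 1.5 s (x of pin_short in the frame of lens between -0.015 and 0.015 m and y of pin_short in the frame of lens between -0.015 and 0.015 m and z of pin_short in the frame of lens between 0.06 and 0.15 m), for 1.5 s.
5. the thermometer rests in its cradle again, nozzle at the same end, let go (x of thermometer in the frame of cradle_home between -0.015 and 0.015 m and y of thermometer in the frame of cradle_home between -0.01 and 0.01 m and z of thermometer in the frame of cradle_home between -0.006 and 0.006 m and angle between thermometer's own z axis and vertical between -0.08 and 0.08 rad and x of lens in the frame of cradle_home above 0.06 m and contact force between thermometer and the fingers below 0.2 N and linear speed of thermometer below 0.03 m/s), for 0.3 s.
6. the valve is fully open (lever past 1.45 rad) (value of joint valve above 1.45 rad), for 0.2 s.
7. the valve lever stands half open, let go (value of joint valve between 0.685 and 0.885 rad and contact force between valve and the fingers below 0.2 N), for 0.3 s.
At the end, for the whole second after the job is handed in: Every pin present lies at rest in a saddle (within 30 mm along, 8 mm across, 6 mm in height, level to 0.05 rad), the thermometer lies at rest in its cradle the right way round (within 15 mm along, 10 mm across, 6 mm in height), and the valve lever stands at 0.785 +- 0.10 rad (all of step 1 and all of step 5 and all of step 7); the robot touches nothing.
It fails at once if the jar, the bowl or the scraper is moved by more than 30 mm (distance of any of jar, bowl, scraper from where it was at the start of the episode above 0.03 m).
It fails at once if the thermometer is dropped onto the bench (height (world z) of thermometer below 0.045 m).
Of pin_long, pin_medium, pin_short only 2 to 3 are there at a start; the rules pass over those that are not, and their reading is None.
At some moment in a run one of pin_long, pin_medium, pin_short may be knocked a few centimetres aside while the robot is not near it.
It also fails if it takes over 210 s, if anything falls off the work surface, if the arm or the gripper's body presses on something with over 40 N, if the wrist force passes 120 N, or if a joint passes its speed limit or range.

## Working session

There is one attempt and no reset: what is moved stays moved. The work goes in short steps, Python scripts to look and compute and a tool call to move; the robot and the scene stay as the last step left them, time stands still between calls to the robot, and variables do not carry over. Pictures are saved under pics/ and viewed, at most 14 in all, crops included, and the job is handed in when it is done.

Besides the shell and the picture viewer there is one more tool, called after "Call:" by a JSON object that holds its "api" and its "payload", one argument or row to a line. jog_arm: Moves the arm, as the interface text tells. Its arguments: {"type":"object","properties":{"deltas":{"type":"array","items":{"type":"array"}},"squeeze":{"type":"number"}},"required":["deltas"]}

```bash
mkdir -p pics; ls; python3 - <<'E'
from station import ctrl
import cv2,numpy as np
np.set_printoptions(precision=4,suppress=True)
o=ctrl.get_obs();print(o,ctrl.hold_point_z)
for n in("top","side"):
    cv2.imwrite(f"pics/{n}0.png",cv2.resize(ctrl.get_image(n)[:,:,::-1],(768,576),interpolation=cv2.INTER_CUBIC))
    c=ctrl.get_calibration(n);print(n,c["K"],c["extrinsics"])
E
```

```text
pics
{'t': 0.0, 'q': array([ 1.009 ,  0.0534,  1.6143, -0.    ,  1.476 , -0.119 ]), 'dq': array([-0.0002,  0.    ,  0.0008, -0.0004, -0.0004,  0.0009]), 'effort': array([ -0.0001, -39.3706, -37.0164,  -0.0002,   0.0076,   0.    ]), 'tool_pos': array([0.2674, 0.5642, 0.2301]), 'tool_rot': array([-0.6897, -3.0643,  0.0031]), 'contact_force': array([-0.3587,  0.3566, -0.4176]), 'wrist_torque': array([ 0.0251,  0.0459, -0.0559]), 'grip_force': 0.0, 'opening': 0.08550913826200772} 0.0187
top [[353.7792   0.     254.8954]
 [  0.     353.7792 191.8189]
 [  0.       0.       1.    ]] [[ 0.0182 -0.9998  0.0105 -0.0153]
 [-0.9899 -0.0195 -0.1405  0.4963]
 [ 0.1407 -0.0078 -0.99    1.0763]
 [ 0.      0.      0.      1.    ]]
side [[436.2983   0.     263.2801]
 [  0.     436.2983 186.8383]
 [  0.       0.       1.    ]] [[ 0.8594 -0.5109  0.0214 -0.4364]
 [-0.3578 -0.6308 -0.6885  0.2533]
 [ 0.3653  0.584  -0.7249  1.2947]
 [ 0.      0.      0.      1.    ]]
```

View pics/top0.png

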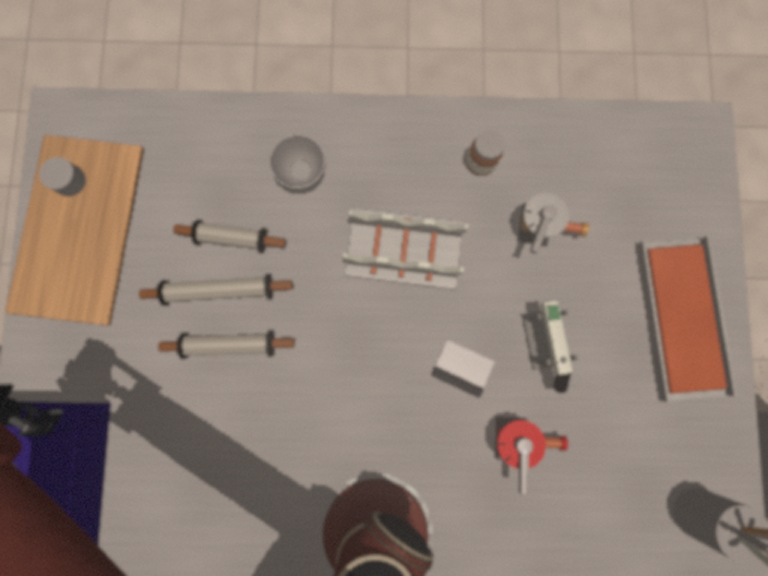

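View pics/side0.png

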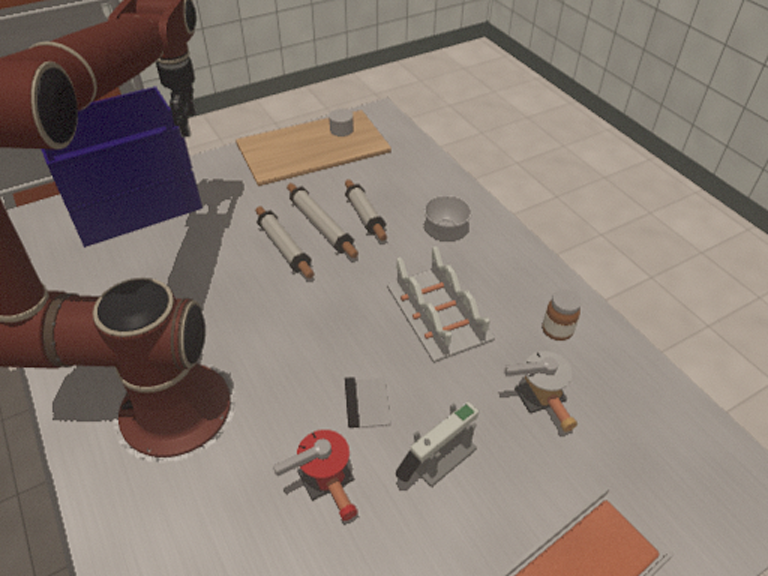

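The top view shows three pins left of the rack at (230,237), (215,290) and (225,344). The rack is at (405,248), and the thermometer at (557,345) has its nozzle at the bottom, toward the robot. The true valve is at (545,215), with its lever pointing down-left. The red look-alike at (522,445) stays untouched. The scraper is near (465,365), the bowl at (298,163) and the jar at (487,152).

```bash
cat > h.py <<'E'
from station import ctrl
import cv2,numpy as np
from scipy.spatial.transform import Rotation as R
np.set_printoptions(precision=4,suppress=True)
def cast(name,uv,z,cal=None):
    c=cal or ctrl.get_calibration(name);E=np.array(c["extrinsics"]);K=np.array(c["K"])
    uv=np.atleast_2d(np.float64(uv));d=np.c_[uv,np.ones(len(uv))]@np.linalg.inv(K).T@E[:3,:3]
    o=-E[:3,:3].T@E[:3,3]
    return o+d*((z-o[2])/d[:,2])[:,None]
def proj(name,P,cal=None):
    c=cal or ctrl.get_calibration(name);E=np.array(c["extrinsics"]);p=(np.atleast_2d(P)@E[:3,:3].T+E[:3,3])@np.array(c["K"]).T
    return p[:,:2]/p[:,2:]
def yaw():
    y=R.from_rotvec(ctrl.get_obs()["tool_rot"]).as_matrix()[:,1];return np.degrees(np.arctan2(y[1],y[0]))
def go(p,yw=None):
    """jog entries taking the TCP to p with tool-y at angle yw deg (mod 180), pointing down"""
    o=ctrl.get_obs();s=(np.array(p)-o["tool_pos"])/.4
    y0=yaw();d=0 if yw is None else (yw-y0+90)%180-90
    print("TCP",o["tool_pos"],"yaw %.1f"%y0,"t %.1f"%o["t"],"-> shift",s.round(4),"turn z %.4f"%(d/180))
def blobs(mask,amin=10):
    n,l,s,c=cv2.connectedComponentsWithStats(mask.astype(np.uint8))
    return [(c[i],s[i],l==i) for i in range(1,n) if s[i,4]>=amin]
E
python3 - <<'E'
from h import *
im=ctrl.get_image("top").astype(int);cv2.imwrite("pics/topraw.png",im[:,:,::-1].astype(np.uint8))
m=im.max(2)<60
roi=np.zeros_like(m);roi[140:245,90:200]=1
for c,s,_ in blobs(m&roi,8): print(c,s,cast("top",c,.024)[0])
# thermometer/valve/rack rough
for n,uv,z in(("rack",(270,165),.012),("therm",(371,227),.1),("valve",(364,143),.1),("jar",(325,97),.1),("bowl",(199,109),.06),("scr",(310,243),.018)):print(n,cast("top",uv,z)[0])
E
```

```text
[128.9333 154.1333] [128 149   3  11  15] [0.6122 0.4005 0.024 ]
[173.7778 163.7778] [173 162   3   5   9] [0.5836 0.2554 0.024 ]
[106.5882 194.9412] [106 189   3  13  17] [0.4789 0.4617 0.024 ]
rack [ 0.5886 -0.0534  0.012 ]
therm [ 0.39   -0.3468  0.1   ]
valve [ 0.6429 -0.3327  0.1   ]
jar [ 0.7864 -0.2158  0.1   ]
bowl [0.7546 0.1764 0.06  ]
scr [ 0.3405 -0.1815  0.018 ]
```

```bash
python3 - <<'E'
from h import *
im=cv2.imread("pics/topraw.png")[:,:,::-1].astype(int)
m=im.max(2)<85
roi=np.zeros_like(m);roi[140:245,90:200]=1
for c,s,_ in blobs(m&roi,12): print(c,s,cast("top",c,.024)[0])
b=(im[:,:,0]-im[:,:,2]>35)
for c,s,_ in blobs(b&roi,12): print("handle",c,s,cast("top",c,.024)[0])
print(im[228,140:160].tolist())
w=(im[:,:,0]-im[:,:,2]>10)&(im.min(2)>100)
for c,s,_ in blobs(w&roi,40): print("barrel",c,s,cast("top",c,.024)[0])
go((.47,.15,.30),0)
E
```

```text
[129.5    154.7826] [127 147   7  16  46] [0.6101 0.3986 0.024 ]
[174.0526 159.807 ] [172 153   6  15  57] [0.5966 0.2551 0.024 ]
[178.4231 190.4423] [177 183   4  16  52] [0.4977 0.2363 0.024 ]
[107.0816 195.0408] [105 187   7  16  49] [0.4786 0.4602 0.024 ]
[179.4151 228.3585] [178 221   4  16  53] [0.3782 0.2274 0.024 ]
[120.     230.2857] [118 223   7  16  49] [0.3688 0.4117 0.024 ]
handle [121.3867 152.8   ] [115 150  13   7  75] [0.6161 0.4249 0.024 ]
handle [182.4634 160.7073] [176 157  14   8  82] [0.5942 0.2281 0.024 ]
handle [187.2024 189.6905] [180 187  15   7  84] [0.5006 0.2087 0.024 ]
handle [ 98.3067 195.3733] [ 92 192  13   7  75] [0.477  0.4876 0.024 ]
handle [188.1136 228.4318] [181 225  15   7  88] [0.3785 0.2004 0.024 ]
handle [111.08   230.4667] [105 228  13   6  75] [0.3678 0.4393 0.024 ]
[[167, 154, 138], [168, 155, 139], [169, 155, 139], [167, 155, 138], [169, 155, 139], [169, 156, 140], [170, 155, 140], [170, 156, 140], [169, 155, 139], [170, 157, 141], [169, 155, 140], [170, 156, 140], [171, 158, 141], [171, 159, 141], [171, 157, 141], [169, 157, 140], [170, 156, 140], [172, 159, 143], [170, 157, 140], [172, 158, 142]]
barrel [143.8611 191.8922] [   90   140   110   105 10472] [0.4909 0.3452 0.024 ]
TCP [0.2675 0.5643 0.2304] yaw 64.6 t 0.1 -> shift [ 0.5061 -1.0358  0.1741] turn z -0.3591
```

Call:
{"api": "jog_arm", "payload": {
  "deltas": [
    [-1,[0.25,-0.5,0.4],[0,0,0.07]],
    [-1,[0.25,-0.5,0.4],[0,0,0.14]],
    [-1,[0.4,-0.9,0.4],[0,0,0.14]],
    [-1,[0.5,-0.95,0.4],[0,0,0.14]],
    [-1,[0.5,-0.95,0.4],[0,0,0.14]],
    [-1,[0.5,-0.95,0.4],[0,0,0.14]],
    [-1,[0.5,-0.95,0.4],[0,0,0.14]],
    [-1,[0.5,-0.95,0.4],[0,0,0.14]],
    [-1,[0.5,-0.95,0.4],[0,0,0.14]],
    [-1,[0.5,-0.95,0.4],[0,0,0.14]],
    [-1,[0.5,-0.95,0.4],[0,0,0.14]],
    [-1,[0.5,-0.95,0.4],[0,0,0.14]]
  ]
}}

```text
t: 1.15
tool_pos: [0.4704, 0.1801, 0.3935]
tool_rot: [0.016, 3.137, -0.002]
contact_force: [-1.4, 0.3, 0.8]
opening: 0.085
grip_force: 0.0
```

Call:
{"api": "jog_arm", "payload": {
  "deltas": [
    [-1,[0,-0.3,0],[0,0,0]],
    [-1,[0,-0.5,0],[0,0,0]],
    [-1,[0,-0.5,0],[0,0,0]],
    [-1,[0,-0.5,0],[0,0,0]],
    [-1,[0,-0.5,0],[0,0,0]],
    [-1,[0,-0.5,0],[0,0,0]],
    [-1,[0,-0.5,0],[0,0,0]]
  ]
}}

```text
t: 1.73
tool_pos: [0.4675, -0.0163, 0.3907]
tool_rot: [-0.01, -3.141, -0.001]
contact_force: [-0.1, 0.4, -0.1]
opening: 0.0852
grip_force: 0.0
```

```bash
python3 - <<'E'
from h import *
go((.5,-.05,.4),90)
c=ctrl.get_calibration("wrist");print(c["K"],-c["extrinsics"][:3,:3].T@c["extrinsics"][:3,3],proj("wrist",[.5886,-.0534,.012]))
im=ctrl.get_image("wrist");cv2.imwrite("pics/w1.png",im[:,:,::-1]);np.save("w1.npy",c)
E
```

```text
TCP [ 0.4675 -0.0163  0.3907] yaw 89.6 t 1.7 -> shift [ 0.0811 -0.0842  0.0233] turn z 0.0020
[[266.1337   0.     251.7998]
 [  0.     266.1337 190.4035]
 [  0.       0.       1.    ]] [ 0.3962 -0.0148  0.5331] [[234.0172 209.8717]]
```

View pics/w1.png

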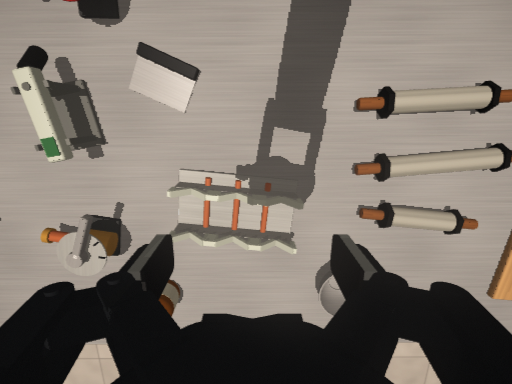

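The wrist view shows the rack at about (237,212), the pins at right, the valve at (85,250) and the thermometer at (40,115). I'll take a closer look at the rack from directly above.

Call:
{"api": "jog_arm", "payload": {
  "deltas": [
    [-1,[0.1,-0.03,-0.05],[0,0,0]],
    [-1,[0.2,-0.06,-0.1],[0,0,0]],
    [-1,[0.33,-0.09,-0.2],[0,0,0]],
    [-1,[0.33,-0.09,-0.2],[0,0,0]],
    [-1,[0.33,-0.09,-0.2],[0,0,0]],
    [-1,[0.33,-0.09,-0.2],[0,0,0]],
    [-1,[0.33,-0.09,-0.2],[0,0,0]]
  ]
}}

```text
t: 2.37
tool_pos: [0.5998, -0.0497, 0.3117]
tool_rot: [-0.001, -3.141, -0.001]
contact_force: [-0.1, -0.1, 0.7]
opening: 0.0854
grip_force: 0.0
```

```bash
python3 - <<'E'
from h import *
go((.5,-.05,.4),90)
c=ctrl.get_calibration("wrist");print(-c["extrinsics"][:3,:3].T@c["extrinsics"][:3,3])
im=ctrl.get_image("wrist");cv2.imwrite("pics/w2raw.png",im[:,:,::-1]);np.save("w2.npy",c)
u,v=proj("wrist",[.5886,-.0534,.05])[0].astype(int);print(u,v)
cr=im[max(0,v-75):v+75,u-100:u+100,::-1];cv2.imwrite("pics/w2.png",cv2.resize(cr,None,fx=4,fy=4,interpolation=cv2.INTER_CUBIC))
E
```

```text
TCP [ 0.5998 -0.0497  0.3117] yaw 90.0 t 2.4 -> shift [-0.2495 -0.0008  0.2208] turn z 0.0003
[ 0.5283 -0.0485  0.454 ]
249 154
```

View pics/w2.png

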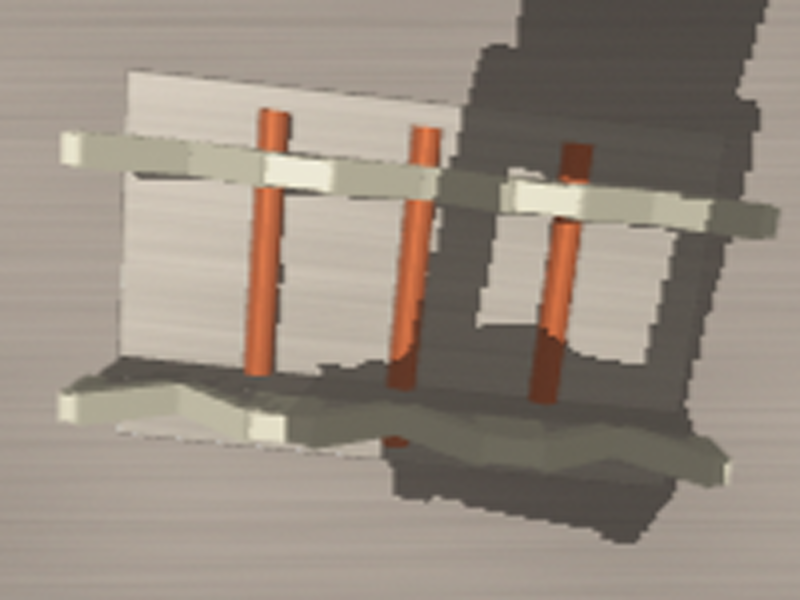

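The crop shows both rails. On the near rail the flat tops are at (298,172) and (547,199), with the middle notch between them. The base plate's left edge runs from (128,72) to (118,432).

```bash
python3 - <<'E'
from h import *
c=np.load("w2.npy",allow_pickle=True).item()
f=lambda p,z: cast("",(np.atleast_2d(np.float64(p))+.5)/4-.5+[149,79],z,c)
fl=f([(298,172),(547,199)],.0845);print("flats",fl,np.linalg.norm(fl[1]-fl[0]))
ed=f([(128,72),(118,432)],.012);print("edge",ed,np.linalg.norm(ed[1]-ed[0]))
tp=f([(128,72),(460,107)],.012);bt=f([(118,432),(380,458)],.012)
a=lambda v:np.degrees(np.arctan2(v[1],v[0]))
print("angles: flats",a(fl[1]-fl[0]),"edge",a(ed[1]-ed[0]),"top",a(tp[1]-tp[0]),"bot",a(bt[1]-bt[0]))
low=f([(267,427),(515,455)],.0845);print("lowflats",low,np.linalg.norm(low[0]-fl[0]),np.linalg.norm(low[1]-low[0]))
for yw in(4,5,6):
    t=np.radians(yw);X=np.array([np.cos(t),np.sin(t)])*-1  # toward -x
    ydir=np.array([-np.sin(t),np.cos(t)]);
    m=fl[:,:2].mean(0)+.045*np.array([np.cos(t),np.sin(t)])
    e=ed[:,:2].mean(0)+.12*ydir
    print(yw,m,e)
E
```

```text
flats [[ 0.539  -0.0875  0.0845]
 [ 0.5479 -0.0035  0.0845]] 0.08449756619974753
edge [[ 0.5031 -0.1607  0.012 ]
 [ 0.6495 -0.176   0.012 ]] 0.14725588171941317
angles: flats 83.96024813845082 edge -5.9549898836835835 top 84.24035758882806 bot 84.07155982541038
lowflats [[ 0.6278 -0.1014  0.0845]
 [ 0.6383 -0.0119  0.0845]] 0.08986007749756457 0.09003586212885985
4 [ 0.5884 -0.0424] [ 0.5679 -0.0486]
5 [ 0.5883 -0.0416] [ 0.5659 -0.0488]
6 [ 0.5882 -0.0408] [ 0.5638 -0.049 ]
```

Measured sizes match the given ones (84.5 mm flat spacing against 85, plate edge 147 mm against 150). That puts the rack centre at (0.588, -0.050) with its x axis at -6°. The long pin goes first.

Call:
{"api": "jog_arm", "payload": {
  "deltas": [
    [-1,[-0.2,0.7,0],[0,0,-0.473]],
    [-1,[-0.2,0.7,0],[0,0,-0.473]],
    [-1,[-0.2,0.7,0],[0,0,-0.473]],
    [-1,[-0.2,0.7,0],[0,0,-0.473]],
    [-1,[-0.2,0.7,0],[0,0,-0.473]],
    [-1,[-0.278,0.994,-0.1],[0,0,-0.473]],
    [-1,[-0.278,0.994,-0.4],[0,0,-0.473]],
    [-1,[-0.278,0.994,-0.4],[0,0,-0.473]],
    [-1,[-0.278,0.994,-0.4],[0,0,-0.473]],
    [-1,[-0.278,0.994,-0.4],[0,0,-0.473]],
    [-1,[-0.278,0.994,-0.4],[0,0,-0.473]],
    [-1,[-0.278,0.994,-0.4],[0,0,-0.473]]
  ]
}}

```text
t: 3.42
tool_pos: [0.4862, 0.349, 0.151]
tool_rot: [-2.099, -2.337, -0.002]
contact_force: [-1.6, -0.7, -0.9]
opening: 0.0854
grip_force: 0.0
```

```bash
cat > pins.py <<'E'
from h import *
def pins():
    im=ctrl.get_image("top").astype(int);b=(im[:,:,0]-im[:,:,2]>35)
    roi=np.zeros_like(b);roi[130:245,60:215]=1
    H=[cast("top",c,.024)[0] for c,s,_ in blobs(b&roi,40) if s[4]<130]
    for i in range(len(H)):
        for j in range(i):
            d=H[i]-H[j];L=np.hypot(*d[:2])
            if abs(d[1])<.15 and abs(d[0])<.15: continue
            if abs(d[0])>.08: continue
            print("pin",(H[i]+H[j])/2,"L %.3f close-yaw %.1f"%(L,(np.degrees(np.arctan2(d[1],d[0]))-90+90)%180-90))
E
python3 - <<'E'
from pins import *
pins(); go((.4885,.348,.007),4.8)
E
```

```text
pin [0.6058 0.3267 0.024 ] L 0.198 close-yaw -6.5
TCP [0.4838 0.3502 0.1476] yaw 6.0 t 3.5 -> shift [ 0.0117 -0.0054 -0.3515] turn z -0.0065
```

Call:
{"api": "jog_arm", "payload": {
  "deltas": [
    [-1,[0.012,-0.005,-0.05],[0,0,-0.006]],
    [-1,[0.012,-0.005,-0.12],[0,0,-0.006]],
    [-1,[0.012,-0.005,-0.2],[0,0,-0.006]],
    [-1,[0.012,-0.005,-0.28],[0,0,-0.006]],
    [-1,[0.012,-0.005,-0.34],[0,0,-0.006]],
    [-1,[0.012,-0.005,-0.348],[0,0,-0.006]],
    [-1,[0.012,-0.005,-0.348],[0,0,-0.006]],
    [-1,[0.012,-0.005,-0.348],[0,0,-0.006]]
  ]
}}

```text
t: 4.13
tool_pos: [0.4949, 0.3452, 0.0151]
tool_rot: [2.115, 2.321, 0.006]
contact_force: [0.5, -0.4, 0.8]
opening: 0.0854
grip_force: 0.0
```

```bash
python3 - <<'E'
from h import *
go((.4885,.348,.007),4.8)
im=ctrl.get_image("wrist");cv2.imwrite("pics/w3.png",im[:,:,::-1])
E
```

```text
TCP [0.4949 0.3452 0.0151] yaw 5.3 t 4.1 -> shift [-0.016   0.0069 -0.0203] turn z -0.0028
```

View pics/w3.png

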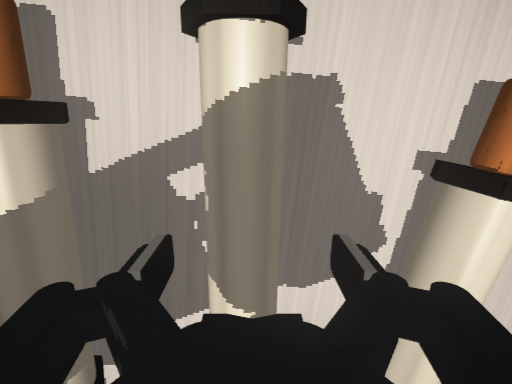

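The pin's barrel sits between the open fingers (axis at column ~243, against 252 for the finger centre), with its collar visible at (243,18). I'll make a small correction and then close.

Call:
{"api": "jog_arm", "payload": {
  "deltas": [
    [-1,[-0.01,0.007,-0.02],[0,0,-0.003]],
    [-1,[-0.016,0.007,-0.02],[0,0,-0.003]],
    [-1,[-0.016,0.007,-0.02],[0,0,-0.003]],
    [0.2,[-0.016,0.007,-0.02],[0,0,-0.003]],
    [0.6,[-0.016,0.007,-0.02],[0,0,-0.003]],
    [1,[-0.016,0.007,-0.02],[0,0,-0.003]],
    [1,[-0.016,0.007,-0.02],[0,0,-0.003]],
    [1,[-0.016,0.007,-0.02],[0,0,-0.003]],
    [1,[-0.016,0.007,-0.02],[0,0,-0.003]],
    [1,[-0.016,0.007,-0.02],[0,0,-0.003]],
    [1,[-0.016,0.007,-0.02],[0,0,-0.003]],
    [1,[-0.016,0.007,-0.02],[0,0,-0.003]]
  ],
  "squeeze": 70
}}

```text
t: 5.18
tool_pos: [0.4884, 0.3475, 0.0052]
tool_rot: [2.127, 2.31, 0.004]
contact_force: [5.3, -0.6, 4.3]
opening: 0.0382
grip_force: 71.1
```

Call:
{"api": "jog_arm", "payload": {
  "deltas": [
    [1,[0,0,0.02],[0,0,0]],
    [1,[0,0,0.06],[0,0,0]],
    [1,[0,0,0.14],[0,0,0]],
    [1,[0,0,0.24],[0,0,0]],
    [1,[0,0,0.34],[0,0,0]],
    [1,[0,0,0.44],[0,0,0]],
    [1,[0,0,0.5],[0,0,0]],
    [1,[0,0,0.5],[0,0,0]],
    [1,[0,0,0.5],[0,0,0]],
    [1,[0,0,0.5],[0,0,0]]
  ]
}}

```text
t: 6.02
tool_pos: [0.4844, 0.346, 0.1993]
tool_rot: [-2.126, -2.309, 0.012]
contact_force: [0.1, -0.1, -7.1]
opening: 0.0381
grip_force: 72.0
```

```bash
python3 - <<'E'
from h import *
go((.579,-.1345,.20),84);print(ctrl.get_obs()["opening"],ctrl.get_obs()["grip_force"])
im=ctrl.get_image("wrist");cv2.imwrite("pics/w4.png",im[:,:,::-1])
E
```

```text
TCP [0.4844 0.346  0.1993] yaw 4.7 t 6.0 -> shift [ 0.2366 -1.2012  0.0019] turn z 0.4404
0.03806429452758388 72.0338773727417
```

View pics/w4.png

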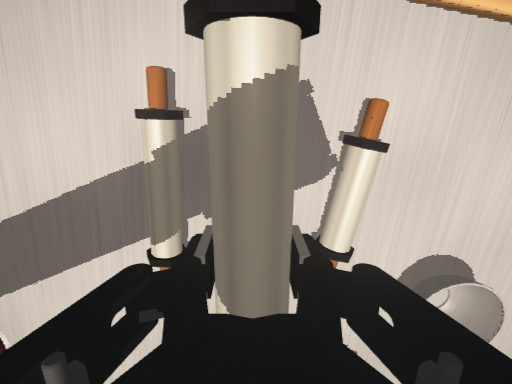

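The long pin is held square, and the other two pins are undisturbed at (165,190) and (355,190). I'll carry it to the right-hand saddle.

Call:
{"api": "jog_arm", "payload": {
  "deltas": [
    [1,[0.05,-0.05,0.05],[0,0,0.03]],
    [1,[0.1,-0.13,0.05],[0,0,0.06]],
    [1,[0.12,-0.22,0.05],[0,0,0.1]],
    [1,[0.14,-0.31,0.05],[0,0,0.14]],
    [1,[0.16,-0.4,0.05],[0,0,0.18]],
    [1,[0.17,-0.49,0.05],[0,0,0.22]],
    [1,[0.18,-0.58,0.05],[0,0,0.26]],
    [1,[0.19,-0.67,0.05],[0,0,0.3]],
    [1,[0.2,-0.75,0.05],[0,0,0.34]],
    [1,[0.21,-0.82,0.05],[0,0,0.375]],
    [1,[0.22,-0.88,0.05],[0,0,0.41]],
    [1,[0.237,-0.92,0.05],[0,0,0.44]]
  ]
}}

```text
t: 7.07
tool_pos: [0.5795, -0.0231, 0.2196]
tool_rot: [-0.16, -3.13, -0.0]
contact_force: [0.4, 0.6, -5.7]
opening: 0.038
grip_force: 72.4
```

Call:
{"api": "jog_arm", "payload": {
  "deltas": [
    [1,[0,-0.08,0],[0,0,0]],
    [1,[0,-0.16,0],[0,0,0]],
    [1,[0,-0.22,0],[0,0,0]],
    [1,[0,-0.26,0],[0,0,0]],
    [1,[0,-0.28,0],[0,0,0]],
    [1,[0,-0.28,0],[0,0,0]],
    [1,[0,-0.28,0],[0,0,0]],
    [1,[0,-0.28,0],[0,0,0]],
    [1,[0,-0.28,0],[0,0,0]]
  ]
}}

```text
t: 7.82
tool_pos: [0.5816, -0.1316, 0.2235]
tool_rot: [-0.164, -3.136, -0.001]
contact_force: [-0.8, -0.9, -5.6]
opening: 0.0381
grip_force: 72.4
```

```bash
python3 - <<'E'
from h import *
go((.579,-.1345,.066),84)
E
```

```text
TCP [ 0.5816 -0.1316  0.2235] yaw 84.0 t 7.8 -> shift [-0.0066 -0.0074 -0.3938] turn z -0.0001
```

Call:
{"api": "jog_arm", "payload": {
  "deltas": [
    [1,[-0.007,-0.007,-0.08],[0,0,0]],
    [1,[-0.007,-0.007,-0.17],[0,0,0]],
    [1,[-0.007,-0.007,-0.25],[0,0,0]],
    [1,[-0.007,-0.007,-0.31],[0,0,0]],
    [1,[-0.007,-0.007,-0.35],[0,0,0]],
    [1,[-0.007,-0.007,-0.375],[0,0,0]],
    [1,[-0.007,-0.007,-0.39],[0,0,0]],
    [1,[-0.007,-0.007,-0.395],[0,0,0]],
    [1,[-0.007,-0.007,-0.395],[0,0,0]],
    [1,[-0.007,-0.007,-0.395],[0,0,0]]
  ]
}}

```text
t: 8.65
tool_pos: [0.5802, -0.1359, 0.0678]
tool_rot: [0.166, 3.134, -0.001]
contact_force: [0.3, -0.2, -5.3]
opening: 0.0384
grip_force: 72.5
```

```bash
python3 - <<'E'
from h import *
go((.579,-.1345,.0645),84);print(ctrl.get_obs()["contact_force"],ctrl.get_obs()["wrist_torque"])
im=ctrl.get_image("side");u,v=proj("side",[.579,-.1345,.083])[0].astype(int)
cv2.imwrite("pics/s1.png",cv2.resize(im[v-70:v+70,u-90:u+90,::-1],None,fx=4,fy=4,interpolation=cv2.INTER_CUBIC))
E
```

```text
TCP [ 0.5802 -0.1359  0.0678] yaw 83.9 t 8.7 -> shift [-0.003   0.0036 -0.0083] turn z 0.0003
[ 0.2584 -0.233  -5.3411] [-0.0522  0.0003 -0.0489]
```

View pics/s1.png

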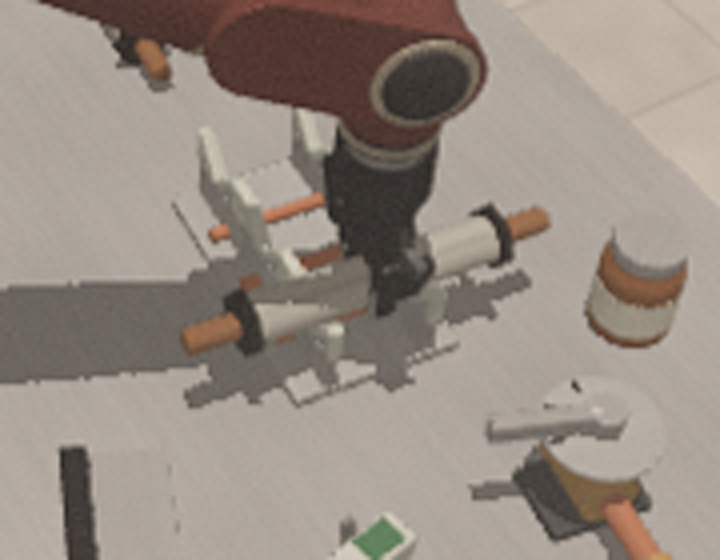

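The pin lies over the right-hand saddle with the rail visible at (330,340). I'll lower the last 3 mm, release, and rise.

Call:
{"api": "jog_arm", "payload": {
  "deltas": [
    [1,[-0.003,0.003,-0.004],[0,0,0]],
    [1,[-0.003,0.003,-0.008],[0,0,0]],
    [1,[-0.003,0.003,-0.008],[0,0,0]],
    [0.5,[-0.003,0.003,-0.008],[0,0,0]],
    [0.2,[-0.003,0.003,-0.008],[0,0,0]],
    [-0.2,[-0.003,0.003,-0.008],[0,0,0]],
    [-0.6,[-0.003,0.003,-0.008],[0,0,0]],
    [-1,[-0.003,0.003,-0.008],[0,0,0]],
    [-1,[-0.003,0.003,-0.008],[0,0,0]],
    [-1,[-0.003,0.003,-0.008],[0,0,0]],
    [-1,[-0.003,0.003,-0.008],[0,0,0]],
    [-1,[-0.003,0.003,-0.008],[0,0,0]]
  ]
}}

```text
t: 9.7
tool_pos: [0.5778, -0.1344, 0.0628]
tool_rot: [-0.167, -3.137, -0.0]
contact_force: [0.5, -0.3, 0.2]
opening: 0.0854
grip_force: 0.0
```

Call:
{"api": "jog_arm", "payload": {
  "deltas": [
    [-1,[0,0,0.06],[0,0,0]],
    [-1,[0,0,0.14],[0,0,0]],
    [-1,[0,0,0.24],[0,0,0]],
    [-1,[0,0,0.34],[0,0,0]],
    [-1,[0,0,0.44],[0,0,0]],
    [-1,[0,0,0.54],[0,0,0]],
    [-1,[-0.3,0.2,0.6],[0,0,0]],
    [-1,[-0.3,0.2,0.6],[0,0,0]],
    [-1,[-0.3,0.2,0.6],[0,0,0]],
    [-1,[-0.3,0.2,0.6],[0,0,0]],
    [-1,[-0.3,0.2,0.6],[0,0,0]],
    [-1,[-0.3,0.2,0.6],[0,0,0]]
  ]
}}

```text
t: 10.7
tool_pos: [0.4575, -0.0541, 0.3036]
tool_rot: [0.165, 3.135, -0.001]
contact_force: [-0.2, 0.4, 0.2]
opening: 0.0856
grip_force: 0.0
```

```bash
python3 - <<'E'
from pins import *
pins()
for y in(.3735,.3196):pass
im=ctrl.get_image("wrist");cv2.imwrite("pics/w5.png",im[:,:,::-1]);np.save("w5.npy",ctrl.get_calibration("wrist"))
go((.3735,.3196,.12),2.6)
E
```

```text
pin [0.6054 0.3269 0.024 ] L 0.198 close-yaw -6.3
pin [0.3732 0.3197 0.024 ] L 0.240 close-yaw 2.8
TCP [ 0.4581 -0.0548  0.3027] yaw 83.9 t 10.8 -> shift [-0.2115  0.9359 -0.4568] turn z -0.4517
```

View pics/w5.png

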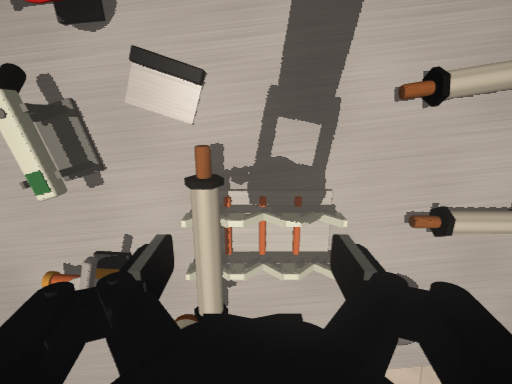

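The long pin lies in the end saddle, from (203,150) to (210,310), and the bench pins are unmoved. The medium pin is next.

Call:
{"api": "jog_arm", "payload": {
  "deltas": [
    [-1,[-0.1,0.1,-0.05],[0,0,-0.452]],
    [-1,[-0.2,0.4,-0.1],[0,0,-0.452]],
    [-1,[-0.21,0.9,-0.2],[0,0,-0.452]],
    [-1,[-0.21,0.935,-0.4],[0,0,-0.452]],
    [-1,[-0.21,0.935,-0.4],[0,0,-0.452]],
    [-1,[-0.21,0.935,-0.4],[0,0,-0.452]],
    [-1,[-0.21,0.935,-0.4],[0,0,-0.452]],
    [-1,[-0.21,0.935,-0.4],[0,0,-0.452]],
    [-1,[-0.21,0.935,-0.4],[0,0,-0.452]],
    [-1,[-0.21,0.935,-0.4],[0,0,-0.452]],
    [-1,[-0.21,0.935,-0.4],[0,0,-0.452]],
    [-1,[-0.21,0.935,-0.4],[0,0,-0.452]]
  ]
}}

```text
t: 11.8
tool_pos: [0.3728, 0.3216, 0.14]
tool_rot: [-2.072, -2.359, 0.005]
contact_force: [0.7, -0.3, 0.2]
opening: 0.0855
grip_force: 0.0
```

Call:
{"api": "jog_arm", "payload": {
  "deltas": [
    [-1,[0,0,0],[0,0,0]],
    [-1,[0,0,-0.05],[0,0,0]],
    [-1,[0,0,-0.1],[0,0,0]],
    [-1,[0,0,-0.15],[0,0,0]],
    [-1,[0,0,-0.18],[0,0,0]],
    [-1,[0,0,-0.2],[0,0,0]],
    [-1,[0,0,-0.2],[0,0,0]],
    [-1,[0,0,-0.2],[0,0,0]]
  ]
}}

```text
t: 12.47
tool_pos: [0.3742, 0.3194, 0.063]
tool_rot: [-2.068, -2.365, 0.0]
contact_force: [0.5, -0.2, -0.2]
opening: 0.0856
grip_force: 0.0
```

```bash
python3 - <<'E'
from h import *
go((.3732,.3197,.0065),2.7)
# midline of the pin in the wrist view
c=ctrl.get_calibration("wrist");im=ctrl.get_image("wrist").astype(int);cv2.imwrite("pics/w6.png",im[:,:,::-1].astype(np.uint8))
print(proj("wrist",[[.3732,.3197,.024],[.3732-.005,.3197+.105,.024],[.3688,.4117,.024]],c))
b=(im[:,:,0]-im[:,:,2]>60)
for q,s,_ in blobs(b,150):print(q,s,cast("",q,.024,c)[0])
d=im.max(2)<50
for q,s,_ in blobs(d,150):print("dark",q,s,cast("",q,.024,c)[0])
E
```

```text
TCP [0.3742 0.3194 0.063 ] yaw 7.6 t 12.5 -> shift [-0.0026  0.0009 -0.1413] turn z -0.0275
[[251.3    214.8882]
 [265.8114  56.8916]
 [263.7107  79.4348]]
[268.8641  35.9905] [ 249    0   41   75 2539] [0.3683 0.4364 0.024 ]
dark [264.7335  84.3744] [ 222   72   86   28 1640] [0.3699 0.4089 0.024 ]
dark [254.9383 332.427 ] [    0   235   512   149 42518] [0.3903 0.2153 0.024 ]
```

Call:
{"api": "jog_arm", "payload": {
  "deltas": [
    [-1,[-0.002,0,-0.06],[0,0,-0.027]],
    [-1,[-0.002,0,-0.11],[0,0,-0.027]],
    [-1,[-0.002,0,-0.142],[0,0,-0.027]],
    [-1,[-0.002,0,-0.142],[0,0,-0.027]],
    [-1,[-0.002,0,-0.142],[0,0,-0.027]],
    [0.2,[-0.002,0,-0.142],[0,0,-0.027]],
    [0.6,[-0.002,0,-0.142],[0,0,-0.027]],
    [1,[-0.002,0,-0.142],[0,0,-0.027]],
    [1,[-0.002,0,-0.142],[0,0,-0.027]],
    [1,[-0.002,0,-0.142],[0,0,-0.027]],
    [1,[-0.002,0,-0.142],[0,0,-0.027]],
    [1,[-0.002,0,-0.142],[0,0,-0.027]]
  ],
  "squeeze": 70
}}

```text
t: 13.52
tool_pos: [0.3743, 0.3201, 0.0077]
tool_rot: [2.166, 2.274, 0.004]
contact_force: [0.6, -1.0, 6.6]
opening: 0.0383
grip_force: 70.5
```

Call:
{"api": "jog_arm", "payload": {
  "deltas": [
    [1,[0,0,0],[0,0,0]],
    [1,[0,0,0],[0,0,0]],
    [1,[0,0,0.06],[0,0,0]],
    [1,[0,0,0.14],[0,0,0]],
    [1,[0,0,0.24],[0,0,0]],
    [1,[0,0,0.34],[0,0,0]],
    [1,[0,0,0.44],[0,0,0]],
    [1,[0,0,0.53],[0,0,0]],
    [1,[0,0,0.53],[0,0,0]],
    [1,[0,0,0.53],[0,0,0]],
    [1,[0,0,0.53],[0,0,0]]
  ]
}}

```text
t: 14.43
tool_pos: [0.3717, 0.3188, 0.2155]
tool_rot: [-2.166, -2.274, 0.006]
contact_force: [-0.0, 0.6, -4.8]
opening: 0.038
grip_force: 72.7
```

```bash
python3 - <<'E'
from h import *
go((.588,-.05,.22),84)
E
```

```text
TCP [0.3717 0.3188 0.2155] yaw 2.8 t 14.4 -> shift [ 0.5407 -0.9219  0.0114] turn z 0.4511
```

Call:
{"api": "jog_arm", "payload": {
  "deltas": [
    [1,[0.04,-0.05,0.03],[0,0,0.03]],
    [1,[0.09,-0.13,0.03],[0,0,0.06]],
    [1,[0.14,-0.21,0.03],[0,0,0.1]],
    [1,[0.19,-0.29,0.03],[0,0,0.14]],
    [1,[0.24,-0.37,0.03],[0,0,0.18]],
    [1,[0.29,-0.45,0.03],[0,0,0.22]],
    [1,[0.34,-0.53,0.03],[0,0,0.26]],
    [1,[0.39,-0.61,0.03],[0,0,0.3]],
    [1,[0.44,-0.69,0.03],[0,0,0.34]],
    [1,[0.48,-0.77,0.03],[0,0,0.375]],
    [1,[0.52,-0.85,0.03],[0,0,0.41]],
    [1,[0.541,-0.92,0.03],[0,0,0.44]]
  ]
}}

```text
t: 15.43
tool_pos: [0.5885, -0.0505, 0.225]
tool_rot: [-0.237, -3.125, -0.001]
contact_force: [-0.6, -0.3, -4.7]
opening: 0.0382
grip_force: 72.7
```

Call:
{"api": "jog_arm", "payload": {
  "deltas": [
    [1,[0,0,0],[0,0,0.011]],
    [1,[0,0,0],[0,0,0.011]],
    [1,[0,0,0],[0,0,0.011]],
    [1,[0,0,0],[0,0,0.011]],
    [1,[0,0,0],[0,0,0.011]]
  ]
}}

```text
t: 15.85
tool_pos: [0.5886, -0.0474, 0.2287]
tool_rot: [-0.19, -3.134, -0.001]
contact_force: [-0.4, -0.2, -4.3]
opening: 0.0378
grip_force: 72.6
```

```bash
python3 - <<'E'
from h import *
go((.588,-.05,.069),84)
E
```

```text
TCP [ 0.5886 -0.0474  0.2287] yaw 83.1 t 15.8 -> shift [-0.0015 -0.0065 -0.3993] turn z 0.0052
```

Call:
{"api": "jog_arm", "payload": {
  "deltas": [
    [1,[-0.002,-0.007,-0.08],[0,0,0.005]],
    [1,[-0.002,-0.007,-0.17],[0,0,0.005]],
    [1,[-0.002,-0.007,-0.25],[0,0,0.005]],
    [1,[-0.002,-0.007,-0.31],[0,0,0.005]],
    [1,[-0.002,-0.007,-0.35],[0,0,0.005]],
    [1,[-0.002,-0.007,-0.375],[0,0,0.005]],
    [1,[-0.002,-0.007,-0.39],[0,0,0.005]],
    [1,[-0.002,-0.007,-0.395],[0,0,0.005]],
    [1,[-0.002,-0.007,-0.395],[0,0,0.005]],
    [1,[-0.002,-0.007,-0.395],[0,0,0.005]]
  ]
}}

```text
t: 16.68
tool_pos: [0.5898, -0.0514, 0.0738]
tool_rot: [0.166, 3.134, -0.001]
contact_force: [0.7, -0.5, -4.1]
opening: 0.038
grip_force: 72.6
```

```bash
python3 - <<'E'
from h import *
go((.588,-.05,.0667),84);print(ctrl.get_obs()["contact_force"])
E
```

```text
TCP [ 0.5898 -0.0514  0.0738] yaw 83.9 t 16.7 -> shift [-0.0044  0.0035 -0.0177] turn z 0.0004
[ 0.6615 -0.5127 -4.0834]
```

Call:
{"api": "jog_arm", "payload": {
  "deltas": [
    [1,[-0.004,0.003,-0.008],[0,0,0]],
    [1,[-0.004,0.003,-0.016],[0,0,0]],
    [1,[-0.004,0.003,-0.017],[0,0,0]],
    [1,[-0.004,0.003,-0.017],[0,0,0]],
    [0.5,[-0.004,0.003,-0.017],[0,0,0]],
    [0.2,[-0.004,0.003,-0.017],[0,0,0]],
    [-0.2,[-0.004,0.003,-0.017],[0,0,0]],
    [-0.5,[-0.004,0.003,-0.017],[0,0,0]],
    [-0.8,[-0.004,0.003,-0.017],[0,0,0]],
    [-0.8,[-0.004,0.003,-0.017],[0,0,0]],
    [-0.8,[-0.004,0.003,-0.017],[0,0,0]],
    [-0.8,[-0.004,0.003,-0.017],[0,0,0]]
  ]
}}

```text
t: 17.68
tool_pos: [0.5869, -0.0501, 0.0651]
tool_rot: [-0.167, -3.137, -0.0]
contact_force: [0.8, 0.3, 0.1]
opening: 0.0765
grip_force: 0.0
```

Call:
{"api": "jog_arm", "payload": {
  "deltas": [
    [-0.8,[0,0,0.06],[0,0,0]],
    [-0.8,[0,0,0.14],[0,0,0]],
    [-0.8,[0,0,0.24],[0,0,0]],
    [-0.8,[0,0,0.34],[0,0,0]],
    [-1,[0,0,0.44],[0,0,0]],
    [-1,[0,0,0.54],[0,0,0]],
    [-1,[-0.3,0,0.6],[0,0,0]],
    [-1,[-0.3,0,0.6],[0,0,0]],
    [-1,[-0.3,0,0.6],[0,0,0]],
    [-1,[-0.3,0,0.6],[0,0,0]],
    [-1,[-0.3,0,0.6],[0,0,0]],
    [-1,[-0.3,0,0.6],[0,0,0]]
  ]
}}

```text
t: 18.68
tool_pos: [0.4671, -0.0501, 0.3054]
tool_rot: [0.167, 3.136, -0.0]
contact_force: [0.2, -0.5, 0.3]
opening: 0.0853
grip_force: 0.0
```

```bash
python3 - <<'E'
from pins import *
pins()
im=ctrl.get_image("wrist");cv2.imwrite("pics/w7.png",im[:,:,::-1]);np.save("w7.npy",ctrl.get_calibration("wrist"))
go((.605,.3268,.14),-6.4)
E
```

```text
pin [0.6054 0.327  0.024 ] L 0.198 close-yaw -6.2
TCP [ 0.4675 -0.0501  0.3047] yaw 83.9 t 18.8 -> shift [ 0.3437  0.9423 -0.4117] turn z 0.4982
```

View pics/w7.png

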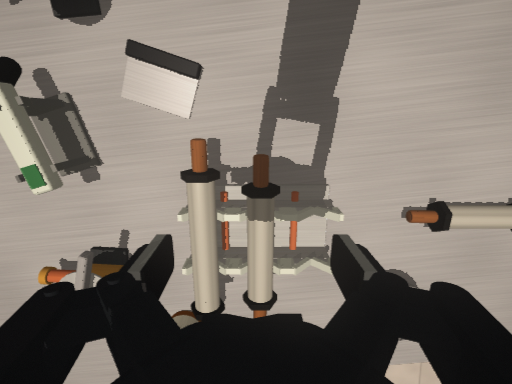

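The long and medium pins both lie in the saddles, at columns 203 and 260. The short pin is next.

Call:
{"api": "jog_arm", "payload": {
  "deltas": [
    [-1,[0.1,0.1,0],[0,0,-0.45]],
    [-1,[0.2,0.4,0],[0,0,-0.5]],
    [-1,[0.34,0.9,0],[0,0,-0.5]],
    [-1,[0.34,0.94,-0.1],[0,0,-0.5]],
    [-1,[0.34,0.94,-0.2],[0,0,-0.5]],
    [-1,[0.34,0.94,-0.3],[0,0,-0.5]],
    [-1,[0.34,0.94,-0.4],[0,0,-0.5]],
    [-1,[0.34,0.94,-0.4],[0,0,-0.5]],
    [-1,[0.34,0.94,-0.4],[0,0,-0.5]],
    [-1,[0.34,0.94,-0.4],[0,0,-0.5]],
    [-1,[0.34,0.94,-0.4],[0,0,-0.5]],
    [-1,[0.34,0.94,-0.4],[0,0,-0.5]]
  ]
}}

```text
t: 19.78
tool_pos: [0.6011, 0.3295, 0.1373]
tool_rot: [-2.196, -2.24, 0.012]
contact_force: [-1.3, -0.3, 0.1]
opening: 0.0856
grip_force: 0.0
```

Call:
{"api": "jog_arm", "payload": {
  "deltas": [
    [-1,[0,0,0],[0,0,-0.02]],
    [-1,[0,0,-0.05],[0,0,-0.02]],
    [-1,[0,0,-0.1],[0,0,-0.02]],
    [-1,[0,0,-0.15],[0,0,-0.02]],
    [-1,[0,0,-0.18],[0,0,-0.02]],
    [-1,[0,0,-0.2],[0,0,-0.02]],
    [-1,[0,0,-0.2],[0,0,-0.02]],
    [-1,[0,0,-0.2],[0,0,-0.02]]
  ]
}}

```text
t: 20.45
tool_pos: [0.6032, 0.326, 0.0649]
tool_rot: [-2.266, -2.176, 0.001]
contact_force: [0.9, 0.0, 1.2]
opening: 0.0857
grip_force: 0.0
```

```bash
python3 - <<'E'
from h import *
go((.605,.3268,.0065),-6.3)
c=ctrl.get_calibration("wrist");im=ctrl.get_image("wrist").astype(int)
print(proj("wrist",[.605,.3268,.024],c))
b=(im[:,:,0]-im[:,:,2]>60)
for q,s,_ in blobs(b,150):print(q,s,cast("",q,.024,c)[0])
d=im.max(2)<50
for q,s,_ in blobs(d,150):print("dark",q,s,cast("",q,.024,c)[0])
E
```

```text
TCP [0.6032 0.326  0.0649] yaw -2.3 t 20.4 -> shift [ 0.0046  0.0019 -0.146 ] turn z -0.0222
[[255.3719 213.3185]]
[267.6322  52.6227] [ 251   31   36   49 1373] [0.6165 0.4334 0.024 ]
dark [263.4716 118.3379] [ 223  108   83   22 1391] [0.6128 0.394  0.024 ]
dark [253.966  332.0678] [    0   235   512   149 43151] [0.5999 0.2192 0.024 ]
```

Call:
{"api": "jog_arm", "payload": {
  "deltas": [
    [-1,[0.004,0,-0.06],[0,0,-0.022]],
    [-1,[0.004,0,-0.11],[0,0,-0.022]],
    [-1,[0.004,0,-0.146],[0,0,-0.022]],
    [-1,[0.004,0,-0.146],[0,0,-0.022]],
    [-1,[0.004,0,-0.146],[0,0,-0.022]],
    [0.2,[0.004,0,-0.146],[0,0,-0.022]],
    [0.6,[0.004,0,-0.146],[0,0,-0.022]],
    [1,[0.004,0,-0.146],[0,0,-0.022]],
    [1,[0.004,0,-0.146],[0,0,-0.022]],
    [1,[0.004,0,-0.146],[0,0,-0.022]],
    [1,[0.004,0,-0.146],[0,0,-0.022]],
    [1,[0.004,0,-0.146],[0,0,-0.022]]
  ],
  "squeeze": 70
}}

```text
t: 21.5
tool_pos: [0.606, 0.3264, 0.0088]
tool_rot: [2.338, 2.096, 0.005]
contact_force: [0.7, -0.2, 5.2]
opening: 0.0381
grip_force: 71.1
```

Call:
{"api": "jog_arm", "payload": {
  "deltas": [
    [1,[0,0,0],[0,0,0]],
    [1,[0,0,0],[0,0,0]],
    [1,[0,0,0.06],[0,0,0]],
    [1,[0,0,0.14],[0,0,0]],
    [1,[0,0,0.24],[0,0,0]],
    [1,[0,0,0.34],[0,0,0]],
    [1,[0,0,0.44],[0,0,0]],
    [1,[0,0,0.55],[0,0,0]],
    [1,[0,0,0.55],[0,0,0]],
    [1,[0,0,0.55],[0,0,0]],
    [1,[0,0,0.55],[0,0,0]]
  ]
}}

```text
t: 22.42
tool_pos: [0.6032, 0.3254, 0.2237]
tool_rot: [-2.338, -2.096, 0.007]
contact_force: [-0.9, -0.1, -7.3]
opening: 0.0379
grip_force: 72.4
```

```bash
python3 - <<'E'
from h import *
go((.597,.0345,.22),84)
E
```

```text
TCP [0.6032 0.3254 0.2237] yaw -6.3 t 22.4 -> shift [-0.0154 -0.7272 -0.0092] turn z -0.4985
```

Call:
{"api": "jog_arm", "payload": {
  "deltas": [
    [1,[0,-0.05,0.02],[0,0,0.03]],
    [1,[0,-0.11,0.02],[0,0,0.07]],
    [1,[0,-0.17,0.02],[0,0,0.11]],
    [1,[0,-0.23,0.02],[0,0,0.15]],
    [1,[0,-0.29,0.02],[0,0,0.19]],
    [1,[0,-0.35,0.02],[0,0,0.23]],
    [1,[-0.01,-0.41,0.02],[0,0,0.27]],
    [1,[-0.01,-0.48,0.02],[0,0,0.31]],
    [1,[-0.01,-0.55,0.02],[0,0,0.35]],
    [1,[-0.015,-0.62,0.02],[0,0,0.39]],
    [1,[-0.015,-0.68,0.02],[0,0,0.43]],
    [1,[-0.015,-0.727,0.02],[0,0,0.465]]
  ]
}}

```text
t: 23.42
tool_pos: [0.5959, 0.0333, 0.2291]
tool_rot: [-0.335, -3.114, 0.001]
contact_force: [0.9, 0.2, -5.4]
opening: 0.0379
grip_force: 72.2
```

Call:
{"api": "jog_arm", "payload": {
  "deltas": [
    [1,[0,0,0],[0,0,0.037]],
    [1,[0,0,0],[0,0,0.037]],
    [1,[0,0,0],[0,0,0.037]],
    [1,[0,0,0],[0,0,0.037]],
    [1,[0,0,0],[0,0,0.037]],
    [1,[0,0,0],[0,0,0.037]]
  ]
}}

```text
t: 23.92
tool_pos: [0.5983, 0.0358, 0.2342]
tool_rot: [-0.162, -3.136, -0.0]
contact_force: [0.1, 0.3, -5.0]
opening: 0.0379
grip_force: 72.3
```

```bash
python3 - <<'E'
from h import *
go((.597,.0345,.073),84)
E
```

```text
TCP [0.5983 0.0358 0.2342] yaw 84.1 t 23.9 -> shift [-0.0033 -0.0032 -0.403 ] turn z -0.0005
```

Call:
{"api": "jog_arm", "payload": {
  "deltas": [
    [1,[-0.003,-0.003,-0.08],[0,0,0]],
    [1,[-0.003,-0.003,-0.17],[0,0,0]],
    [1,[-0.003,-0.003,-0.25],[0,0,0]],
    [1,[-0.003,-0.003,-0.31],[0,0,0]],
    [1,[-0.003,-0.003,-0.35],[0,0,0]],
    [1,[-0.003,-0.003,-0.375],[0,0,0]],
    [1,[-0.003,-0.003,-0.39],[0,0,0]],
    [1,[-0.003,-0.003,-0.4],[0,0,0]],
    [1,[-0.003,-0.003,-0.4],[0,0,0]],
    [1,[-0.003,-0.003,-0.4],[0,0,0]]
  ]
}}

```text
t: 24.75
tool_pos: [0.5984, 0.0339, 0.0763]
tool_rot: [0.162, 3.135, -0.0]
contact_force: [0.2, -0.1, -5.4]
opening: 0.0378
grip_force: 72.3
```

```bash
python3 - <<'E'
from h import *
go((.597,.0345,.0678),84);print(ctrl.get_obs()["contact_force"])
E
```

```text
TCP [0.5984 0.0339 0.0763] yaw 84.1 t 24.8 -> shift [-0.0035  0.0014 -0.0214] turn z -0.0005
[ 0.1606 -0.113  -5.3847]
```

Call:
{"api": "jog_arm", "payload": {
  "deltas": [
    [1,[-0.003,0.001,-0.008],[0,0,0]],
    [1,[-0.003,0.001,-0.018],[0,0,0]],
    [1,[-0.003,0.001,-0.021],[0,0,0]],
    [1,[-0.003,0.001,-0.021],[0,0,0]],
    [0.5,[-0.003,0.001,-0.021],[0,0,0]],
    [0.2,[-0.003,0.001,-0.021],[0,0,0]],
    [-0.2,[-0.003,0.001,-0.021],[0,0,0]],
    [-0.5,[-0.003,0.001,-0.021],[0,0,0]],
    [-0.8,[-0.003,0.001,-0.021],[0,0,0]],
    [-0.8,[-0.003,0.001,-0.021],[0,0,0]],
    [-0.8,[-0.003,0.001,-0.021],[0,0,0]],
    [-0.8,[-0.003,0.001,-0.021],[0,0,0]]
  ]
}}

```text
t: 25.75
tool_pos: [0.5962, 0.0344, 0.0664]
tool_rot: [0.162, 3.137, 0.0]
contact_force: [-0.2, 0.0, -0.5]
opening: 0.0769
grip_force: 0.0
```

Call:
{"api": "jog_arm", "payload": {
  "deltas": [
    [-0.8,[0,0,0.06],[0,0,0]],
    [-0.8,[0,0,0.14],[0,0,0]],
    [-0.8,[0,0,0.24],[0,0,0]],
    [-0.8,[0,0,0.34],[0,0,0]],
    [-1,[0,0,0.44],[0,0,0]],
    [-1,[-0.08,-0.05,0.54],[0,0,0]],
    [-1,[-0.16,-0.15,0.6],[0,0,0]],
    [-1,[-0.24,-0.25,0.6],[0,0,0]],
    [-1,[-0.32,-0.3,0.6],[0,0,0]],
    [-1,[-0.32,-0.3,0.6],[0,0,0]],
    [-1,[-0.32,-0.3,0.6],[0,0,0]],
    [-1,[-0.32,-0.3,0.6],[0,0,0]]
  ]
}}

```text
t: 26.75
tool_pos: [0.4677, -0.0865, 0.3071]
tool_rot: [0.166, 3.135, -0.0]
contact_force: [-0.3, 0.0, -0.1]
opening: 0.0853
grip_force: 0.0
```

```bash
python3 - <<'E'
from h import *
c=ctrl.get_calibration("wrist");im=ctrl.get_image("wrist");cv2.imwrite("pics/w8.png",im[:,:,::-1]);np.save("w8.npy",c)
# dark collars at z=.083
d=im.max(2)<45;d[235:]=0
for q,s,_ in blobs(d,40):print("dark",q,s,cast("",q,.083,c)[0])
go((.38,-.347,.3),84)
E
```

```text
dark [101.3726   5.8752] [ 78   0  48  15 577] [ 0.2557 -0.2441  0.083 ]
dark [30.9343 67.2309] [ 12  53  36  29 654] [ 0.3121 -0.3504  0.083 ]
dark [226.5243 171.9622] [207 165  38  14 370] [ 0.4721 -0.1221  0.083 ]
dark [285.5953 186.96  ] [267 179  38  15 425] [ 0.5026 -0.0411  0.083 ]
dark [343.6707 199.7732] [326 191  37  16 410] [0.5306 0.0412 0.083 ]
TCP [ 0.4682 -0.0858  0.3067] yaw 84.0 t 26.8 -> shift [-0.2204 -0.653  -0.0166] turn z -0.0002
```

View pics/w8.png

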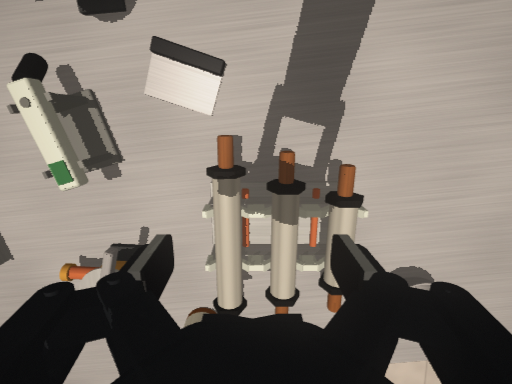

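All three pins are seated, with collars at (226,172), (285,187) and (344,200) that agree with the planned saddles to within 4 mm. The thermometer is at the left, around (45,130). I'll move over it.

Call:
{"api": "jog_arm", "payload": {
  "deltas": [
    [-1,[0,-0.1,0],[0,0,0]],
    [-1,[0,-0.2,0],[0,0,0]],
    [-1,[0,-0.3,0],[0,0,0]],
    [-1,[0,-0.4,0],[0,0,0]],
    [-1,[0,-0.5,0],[0,0,0]],
    [-1,[0,-0.6,0],[0,0,0]],
    [-1,[0,-0.6,0],[0,0,0]],
    [-1,[0,-0.6,0],[0,0,0]],
    [-1,[0,-0.6,0],[0,0,0]],
    [-1,[0,-0.6,0],[0,0,0]]
  ]
}}

```text
t: 27.63
tool_pos: [0.469, -0.3244, 0.3062]
tool_rot: [-0.159, -3.137, -0.001]
contact_force: [0.4, 0.2, 0.0]
opening: 0.0854
grip_force: 0.0
```

```bash
python3 - <<'E'
from h import *
c=ctrl.get_calibration("wrist");im=ctrl.get_image("wrist");cv2.imwrite("pics/w9.png",im[:,:,::-1]);np.save("w9.npy",c)
go((.38,-.347,.3),84);print(proj("wrist",[[.38,-.347,.1],[.643,-.333,.1]],c))
E
```

```text
TCP [ 0.4689 -0.3243  0.3064] yaw 84.2 t 27.7 -> shift [-0.2222 -0.0568 -0.0161] turn z -0.0012
[[225.9059 101.0543]
 [257.2108 282.1608]]
```

View pics/w9.png

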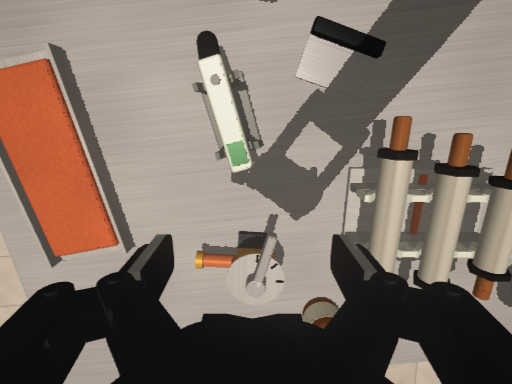

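The thermometer handle spans (207,57) to (240,170) with the nozzle at the top, toward -x. The valve disc is at (256,280), with the lever pointing up-right to (270,238) and ticks clockwise of it at (275,266) and (281,282).

```bash
python3 - <<'E'
from h import *
c=np.load("w9.npy",allow_pickle=True).item();im=cv2.imread("pics/w9.png")[:,:,::-1].astype(int)
roi=np.zeros(im.shape[:2],bool);roi[20:185,180:262]=1
w=(im[:,:,1]-im[:,:,2]>8)&(im[:,:,1]>im[:,:,0]-12)&((im.min(2)>140)|(im[:,:,1]-im[:,:,0]>30))&roi
w=cv2.morphologyEx(w.astype(np.uint8),cv2.MORPH_CLOSE,np.ones((7,7)));
for q,s,m in blobs(w,100):
    ct=cv2.findContours(m.astype(np.uint8),cv2.RETR_EXTERNAL,cv2.CHAIN_APPROX_NONE)[0][0]
    P=cast("",ct[:,0],.101,c)[:,:2].astype(np.float32)
    r=cv2.minAreaRect(P);b=cv2.boxPoints(r);print(q,s,r);print(b)
d=(im.max(2)<50)&roi
for q,s,_ in blobs(d,30):print("nozzle",q,s,cast("",q,.07,c)[0])
g=(im[:,:,1]-im[:,:,0]>30)&roi
for q,s,_ in blobs(g,30):print("green",q,s,cast("",q,.101,c)[0])
E
```

```text
[216.4707  99.6003] [  180    20    82   165 10684] ((0.38861361145973206, -0.3535057604312897), (0.1034810021519661, 0.2012833058834076), 79.93794250488281)
[[ 0.2805 -0.3869]
 [ 0.4787 -0.422 ]
 [ 0.4967 -0.3201]
 [ 0.2986 -0.285 ]]
nozzle [207.0579  44.2405] [197  31  23  28 449] [ 0.3077 -0.3648  0.07  ]
green [237.1226 153.049 ] [227 141  21  25 367] [ 0.4455 -0.3405  0.101 ]
```

```bash
python3 - <<'E'
from h import *
c=np.load("w9.npy",allow_pickle=True).item();im=cv2.imread("pics/w9.png")[:,:,::-1].astype(int)
print(im[110,205:245].tolist())
roi=np.zeros(im.shape[:2],bool);roi[40:185,180:262]=1
w=(((im[:,:,1]-im[:,:,0])>=-2)&(im[:,:,1]>130)|(im[:,:,1]-im[:,:,0]>20))&roi
for q,s,m in blobs(w,300):
    m=cv2.morphologyEx(m.astype(np.uint8),cv2.MORPH_CLOSE,np.ones((7,7)))
    ct=cv2.findContours(m,cv2.RETR_EXTERNAL,cv2.CHAIN_APPROX_NONE)[0][0]
    P=cast("",ct[:,0],.101,c)[:,:2].astype(np.float32)
    r=cv2.minAreaRect(P);print(q,s,r);print(cv2.boxPoints(r))
E
```

```text
[[180, 169, 158], [145, 135, 126], [126, 119, 109], [147, 140, 127], [154, 147, 133], [154, 147, 134], [154, 147, 134], [167, 162, 143], [207, 201, 178], [231, 227, 205], [238, 235, 217], [240, 237, 220], [240, 236, 220], [240, 237, 220], [240, 236, 220], [240, 236, 219], [240, 236, 219], [240, 236, 220], [240, 237, 220], [240, 236, 219], [240, 237, 219], [240, 237, 220], [240, 237, 221], [240, 237, 220], [240, 237, 221], [240, 237, 220], [240, 237, 220], [240, 237, 220], [240, 236, 220], [228, 224, 201], [206, 201, 177], [156, 152, 132], [105, 101, 88], [81, 78, 69], [75, 71, 66], [74, 71, 65], [75, 72, 66], [75, 72, 65], [74, 72, 65], [135, 129, 117]]
[237.1387 152.8479] [226 139  24  28 447] ((0.4453934133052826, -0.3404971659183502), (0.03214208409190178, 0.024101005867123604), 10.24767017364502)
[[ 0.4274 -0.3315]
 [ 0.4317 -0.3552]
 [ 0.4634 -0.3495]
 [ 0.4591 -0.3258]]
```

```bash
python3 - <<'E'
from h import *
c=np.load("w9.npy",allow_pickle=True).item();im=cv2.imread("pics/w9.png")[:,:,::-1].astype(int)
roi=np.zeros(im.shape[:2],bool);roi[40:185,180:262]=1
w=((im[:,:,1]>212)|(im[:,:,1]-im[:,:,0]>10))&roi
for q,s,m in blobs(w,300):
    m=cv2.morphologyEx(m.astype(np.uint8),cv2.MORPH_CLOSE,np.ones((13,13)))
    ct=cv2.findContours(m,cv2.RETR_EXTERNAL,cv2.CHAIN_APPROX_NONE)[0][0]
    P=cast("",ct[:,0],.101,c)[:,:2].astype(np.float32)
    r=cv2.minAreaRect(P);print(q,s,r);print(cv2.boxPoints(r))
E
```

```text
[224.6233 112.868 ] [ 199   55   52  116 2190] ((0.39800766110420227, -0.3494085669517517), (0.13999216258525848, 0.025353699922561646), 10.352263450622559)
[[ 0.3269 -0.3495]
 [ 0.3314 -0.3745]
 [ 0.4691 -0.3493]
 [ 0.4646 -0.3244]]
```

Measured handle: 140 × 25 mm seen (145 × 30 given), centre (0.398, -0.349), axis at 10.35°, nozzle toward -x. I'll approach it now.

Call:
{"api": "jog_arm", "payload": {
  "deltas": [
    [-1,[-0.08,-0.03,-0.05],[0,0,0.04]],
    [-1,[-0.177,-0.063,-0.1],[0,0,0.08]],
    [-1,[-0.177,-0.063,-0.2],[0,0,0.09]],
    [-1,[-0.177,-0.063,-0.3],[0,0,0.09]],
    [-1,[-0.177,-0.063,-0.35],[0,0,0.09]],
    [-1,[-0.177,-0.063,-0.35],[0,0,0.09]],
    [-1,[-0.177,-0.063,-0.35],[0,0,0.09]],
    [-1,[-0.177,-0.063,-0.35],[0,0,0.09]],
    [-1,[-0.177,-0.063,-0.35],[0,0,0.09]]
  ]
}}

```text
t: 28.43
tool_pos: [0.399, -0.3518, 0.1698]
tool_rot: [-0.283, 3.126, -0.007]
contact_force: [0.7, -0.7, -0.2]
opening: 0.0854
grip_force: 0.0
```

```bash
python3 - <<'E'
from h import *
go((.398,-.3494,.067),100.35)
E
```

```text
TCP [ 0.399  -0.3518  0.1698] yaw 100.4 t 28.4 -> shift [-0.0024  0.0061 -0.2569] turn z -0.0000
```

Call:
{"api": "jog_arm", "payload": {
  "deltas": [
    [-1,[-0.002,0.004,-0.06],[0,0,0]],
    [-1,[-0.002,0.004,-0.13],[0,0,0]],
    [-1,[-0.002,0.004,-0.19],[0,0,0]],
    [-1,[-0.002,0.004,-0.23],[0,0,0]],
    [-1,[-0.002,0.004,-0.255],[0,0,0]],
    [-1,[-0.002,0.004,-0.255],[0,0,0]],
    [-1,[-0.002,0.004,-0.255],[0,0,0]],
    [-1,[-0.002,0.004,-0.255],[0,0,0]]
  ]
}}

```text
t: 29.1
tool_pos: [0.3978, -0.3505, 0.0667]
tool_rot: [-0.282, 3.127, -0.005]
contact_force: [0.3, -1.1, 0.8]
opening: 0.0852
grip_force: 0.0
```

```bash
python3 - <<'E'
from h import *
go((.398,-.3494,.067),100.35);print(ctrl.get_obs()["contact_force"])
im=ctrl.get_image("wrist");cv2.imwrite("pics/w10.png",im[:,:,::-1]);c=ctrl.get_calibration("wrist");np.save("w10.npy",c)
im=im.astype(int);w=((im[:,:,1]>205))
w[240:]=0
for r in (60,100,140,180,220):
    x=np.where(w[r])[0]; x=x[(x>190)&(x<320)]
    if len(x):print(r,x.min(),x.max(),cast("",[(x.min()+x.max())/2,r],.101,c)[0])
E
```

```text
TCP [ 0.3978 -0.3505  0.0667] yaw 100.3 t 29.1 -> shift [0.0006 0.0029 0.0007] turn z 0.0003
[ 0.25   -1.0598  0.7769]
140 219 285 [ 0.3374 -0.3602  0.101 ]
180 220 283 [ 0.3537 -0.3574  0.101 ]
```

View pics/w10.png

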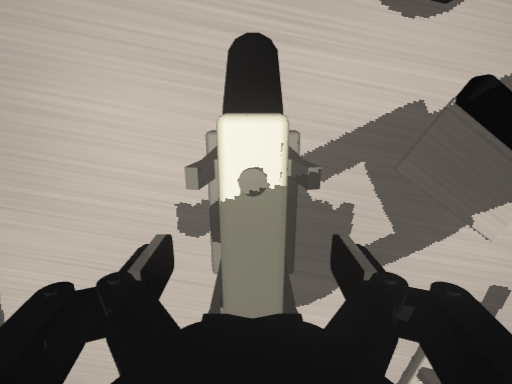

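The handle is centred between the fingers (columns 219–285), with the cradle horns at either side. I'll close and lift.

Call:
{"api": "jog_arm", "payload": {
  "deltas": [
    [-1,[0,0.002,0],[0,0,0]],
    [0,[0,0.002,0],[0,0,0]],
    [0.4,[0,0.002,0],[0,0,0]],
    [0.7,[0,0.002,0],[0,0,0]],
    [1,[0,0.002,0],[0,0,0]],
    [1,[0,0.002,0],[0,0,0]],
    [1,[0,0.002,0],[0,0,0]],
    [1,[0,0.002,0],[0,0,0]],
    [1,[0,0.002,0],[0,0,0]],
    [1,[0,0.002,0],[0,0,0]],
    [1,[0,0.002,0],[0,0,0]],
    [1,[0,0.002,0],[0,0,0]]
  ],
  "squeeze": 50
}}

```text
t: 30.15
tool_pos: [0.3968, -0.3488, 0.0648]
tool_rot: [-0.282, 3.129, -0.001]
contact_force: [0.7, -1.8, 2.7]
opening: 0.0295
grip_force: 49.9
```

```bash
python3 - <<'E'
from h import *
go((.398,-.3494,.067),100.35);print(ctrl.get_obs())
E
```

```text
TCP [ 0.3968 -0.3488  0.0648] yaw 100.3 t 30.1 -> shift [ 0.0031 -0.0015  0.0055] turn z 0.0003
{'t': 30.15, 'q': array([-0.862 , -0.012 ,  1.9721, -0.0001,  1.1806, -2.6124]), 'dq': array([-0.    ,  0.0017,  0.0018, -0.0004,  0.0001,  0.0007]), 'effort': array([  0.3995, -30.8267, -30.8634,   0.1556,   0.2799,   0.0016]), 'tool_pos': array([ 0.3968, -0.3488,  0.0648]), 'tool_rot': array([-0.2817,  3.1286, -0.0011]), 'contact_force': array([ 0.7447, -1.7985,  2.7169]), 'wrist_torque': array([-0.1822, -0.0299, -0.0029]), 'grip_force': 49.90449070930481, 'opening': 0.02945918077588706}
```

Call:
{"api": "jog_arm", "payload": {
  "deltas": [
    [1,[0,0,0.02],[0,0,0]],
    [1,[0,0,0.06],[0,0,0]],
    [1,[0,0,0.12],[0,0,0]],
    [1,[0,0,0.2],[0,0,0]],
    [1,[0,0,0.28],[0,0,0]],
    [1,[0,0,0.36],[0,0,0]],
    [1,[0,0,0.43],[0,0,0]],
    [1,[0,0,0.45],[0,0,0]],
    [1,[0,0,0.45],[0,0,0]],
    [1,[0,0,0.45],[0,0,0]]
  ]
}}

```text
t: 30.98
tool_pos: [0.3961, -0.3479, 0.243]
tool_rot: [0.282, -3.128, -0.003]
contact_force: [-0.1, 0.4, -2.7]
opening: 0.0296
grip_force: 49.6
```

```bash
python3 - <<'E'
from h import *
go((0,0,0),None)
im=ctrl.get_image("wrist");cv2.imwrite("pics/w11.png",im[:,:,::-1])
E
```

```text
TCP [ 0.3961 -0.3479  0.243 ] yaw 100.3 t 31.0 -> shift [-0.9904  0.8696 -0.6074] turn z 0.0000
```

View pics/w11.png

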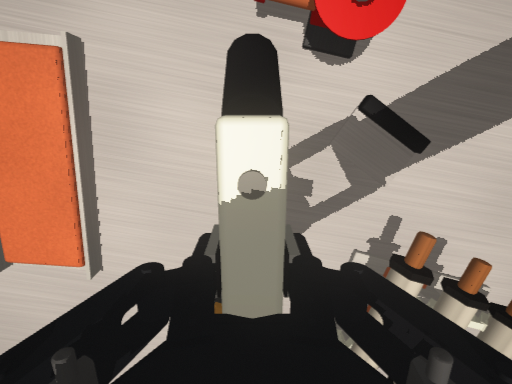

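The thermometer is held level and square, and the tail view is unchanged from in the cradle. I'll go to the long-pin reading pose.

Call:
{"api": "jog_arm", "payload": {
  "deltas": [
    [1,[0.05,0.03,0],[0,0,0]],
    [1,[0.12,0.08,0],[0,0,0]],
    [1,[0.2,0.14,0],[0,0,0]],
    [1,[0.28,0.2,0],[0,0,0]],
    [1,[0.36,0.26,0],[0,0,0]],
    [1,[0.44,0.32,0],[0,0,0]],
    [1,[0.52,0.38,0],[0,0,0]],
    [1,[0.6,0.44,0],[0,0,0]],
    [1,[0.68,0.5,0],[0,0,0]],
    [1,[0.76,0.55,0],[0,0,0]],
    [1,[0.82,0.59,0],[0,0,0]],
    [1,[0.866,0.611,0],[0,0,0]]
  ]
}}

```text
t: 32.03
tool_pos: [0.7433, -0.101, 0.2394]
tool_rot: [0.285, -3.123, -0.005]
contact_force: [-0.1, -0.1, -2.2]
opening: 0.0295
grip_force: 49.6
```

Call:
{"api": "jog_arm", "payload": {
  "deltas": [
    [1,[0,0,-0.04],[0,0,0]],
    [1,[0,0,-0.1],[0,0,0]],
    [1,[0,0,-0.14],[0,0,0]],
    [1,[0,0,-0.16],[0,0,0]],
    [1,[0,0,-0.16],[0,0,0]],
    [1,[0,0,-0.16],[0,0,0]],
    [1,[0,0,-0.16],[0,0,0]]
  ]
}}

```text
t: 32.62
tool_pos: [0.7433, -0.1047, 0.1818]
tool_rot: [-0.281, 3.127, -0.001]
contact_force: [-0.3, 0.8, -1.5]
opening: 0.0297
grip_force: 49.6
```

```bash
cat > aim.py <<'E'
from h import *
def aim(P):
    o=ctrl.get_obs();a=np.radians(yaw()+90);hd=np.array([np.cos(a),np.sin(a),0])
    if hd[0]>0:hd=-hd
    org=o["tool_pos"]+np.array([.0012,-.0006,.0232]);z=np.array([0,0,1.])
    lens=org+.102*hd-.04*z;s=np.cos(np.radians(50))*hd-np.sin(np.radians(50))*z
    d=np.array(P)-lens;print("range %.4f"%(d@s),"miss vec",d-(d@s)*s)
E
python3 - <<'E'
from aim import *
P=(.58,-.134,.083);aim(P);go((.7424,-.1035,.1764),100.3)
im=ctrl.get_image("wrist");cv2.imwrite("pics/w12.png",im[:,:,::-1])
E
```

```text
range 0.1046 miss vec [ 0.0021  0.0014 -0.0019]
TCP [ 0.7433 -0.1047  0.1818] yaw 100.3 t 32.6 -> shift [-0.0022  0.0029 -0.0136] turn z 0.0002
```

View pics/w12.png

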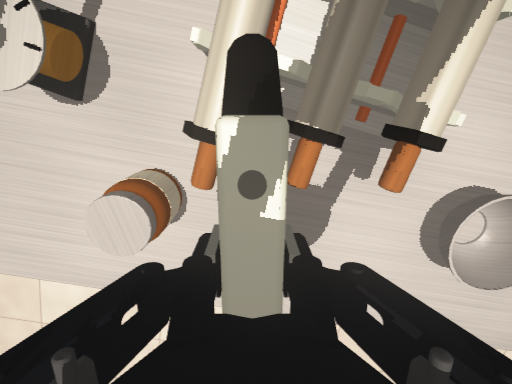

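The nozzle points at the long pin's barrel at about (245,60), and jar, bowl and pins are clear. Computed miss is ~3 mm at 0.105 m range, so I'll hold it there.

Call:
{"api": "jog_arm", "payload": {
  "deltas": [
    [1,[0,0,0],[0,0,0]],
    [1,[0,0,0],[0,0,0]],
    [1,[0,0,0],[0,0,0]],
    [1,[0,0,0],[0,0,0]],
    [1,[0,0,0],[0,0,0]],
    [1,[0,0,0],[0,0,0]],
    [1,[0,0,0],[0,0,0]],
    [1,[0,0,0],[0,0,0]],
    [1,[0,0,0],[0,0,0]],
    [1,[0,0,0],[0,0,0]],
    [1,[0,0,0],[0,0,0]],
    [1,[0,0,0],[0,0,0]]
  ]
}}

```text
t: 33.67
tool_pos: [0.743, -0.1041, 0.1805]
tool_rot: [-0.282, 3.129, 0.0]
contact_force: [-0.4, -0.7, -1.0]
opening: 0.0295
grip_force: 49.6
```

Call:
{"api": "jog_arm", "payload": {
  "deltas": [
    [1,[0,0,0],[0,0,0]],
    [1,[0,0,0],[0,0,0]],
    [1,[0,0,0],[0,0,0]],
    [1,[0,0,0],[0,0,0]],
    [1,[0,0,0],[0,0,0]],
    [1,[0,0,0],[0,0,0]],
    [1,[0,0,0],[0,0,0]],
    [1,[0,0,0],[0,0,0]],
    [1,[0,0,0],[0,0,0]],
    [1,[0,0,0],[0,0,0]],
    [1,[0,0,0],[0,0,0]],
    [1,[0,0,0],[0,0,0]]
  ]
}}

```text
t: 34.67
tool_pos: [0.743, -0.1041, 0.1805]
tool_rot: [0.282, -3.129, -0.0]
contact_force: [0.1, 0.2, -2.0]
opening: 0.029
grip_force: 49.6
```

```bash
python3 - <<'E'
from aim import *
aim((.58,-.134,.083));go((.7524,-.0195,.1764),100.3)
c=ctrl.get_calibration("wrist");im=ctrl.get_image("wrist").astype(int)
b=(im[:,:,0]-im[:,:,2]>70)
for q,s,_ in blobs(b,250):print("handle",q,s,cast("",q,.083,c)[0])
d=np.array([.9945,-.1045])
for P,L in(((.58,-.134),.1375),((.59,-.05),.1175),((.598,.0345),.0975)):print("expected handle",np.array(P)+L*d)
E
```

```text
range 0.1035 miss vec [ 0.0016  0.0008 -0.0015]
TCP [ 0.743  -0.1041  0.1805] yaw 100.3 t 34.7 -> shift [ 0.0235  0.2115 -0.0103] turn z 0.0000
handle [275.311   19.7235] [266   0  21  45 463] [ 0.5993 -0.1103  0.083 ]
handle [387.5852  49.4687] [370  15  36  72 798] [ 0.6038 -0.0162  0.083 ]
handle [50.2692 48.8331] [ 38  21  27  57 743] [ 0.6524 -0.2863  0.083 ]
handle [303.3709 163.569 ] [ 287  139   35   51 1065] [ 0.7075 -0.0618  0.083 ]
handle [203.6083 166.81  ] [190 142  26  49 937] [ 0.7268 -0.1509  0.083 ]
handle [400.4526 169.3372] [ 380  144   41   50 1023] [0.6968 0.0269 0.083 ]
handle [142.8703 200.5079] [102 182  63  59 825] [ 0.7694 -0.2034  0.083 ]
expected handle [ 0.7167 -0.1484]
expected handle [ 0.7069 -0.0623]
expected handle [0.695  0.0243]
```

```bash
python3 - <<'E'
from aim import *
c=ctrl.get_calibration("wrist");im=ctrl.get_image("wrist").astype(int)
b=(im[:,:,0]-im[:,:,2]>70)
for q,s,m in blobs(b,900):
    y,x=np.where(m);k=y>=y.max()-1;j=y<=y.min()+1
    print("tip",cast("",(x[k].mean(),y.max()+.5),.078,c)[0],"inner",cast("",(x[j].mean(),y.min()-.5),.083,c)[0],s)
d=np.array([.9945,-.1045])
for P,L in(((.58,-.134),.16),((.59,-.05),.14),((.598,.0345),.12)):print("expected tip",np.array(P)+L*d)
# top view: handle ends of the seated pins
im=ctrl.get_image("top").astype(int);b=(im[:,:,0]-im[:,:,2]>30)
roi=np.zeros_like(b);roi[110:215,220:330]=1
for q,s,m in blobs(b&roi,15):print("top handle",q,s,cast("top",q,.083)[0])
E
```

```text
tip [ 0.7331 -0.057   0.078 ] inner [ 0.6856 -0.0674  0.083 ] [ 287  139   35   51 1065]
tip [ 0.7509 -0.149   0.078 ] inner [ 0.7044 -0.1558  0.083 ] [190 142  26  49 937]
tip [0.7205 0.0342 0.078 ] inner [0.6731 0.0261 0.083 ] [ 380  144   41   50 1022]
expected tip [ 0.7391 -0.1507]
expected tip [ 0.7292 -0.0646]
expected tip [0.7173 0.022 ]
top handle [276.6741 163.9035] [ 234  110   96  105 5981] [ 0.5767 -0.0701  0.083 ]
top handle [246.86 124.16] [243 118   9  14 100] [0.7001 0.0232 0.083 ]
top handle [242.5449 150.0674] [238 135  11  37 178] [0.6177 0.0346 0.083 ]
```

Far-end handles put the long pin's middle nearer x = 0.589. I'll correct by 9 mm and hold again to be sure.

Call:
{"api": "jog_arm", "payload": {
  "deltas": [
    [1,[0.01,0,-0.005],[0,0,0]],
    [1,[0.02,0,-0.01],[0,0,0]],
    [1,[0.02,0,-0.01],[0,0,0]],
    [1,[0.02,0,-0.01],[0,0,0]],
    [1,[0.02,0,-0.01],[0,0,0]],
    [1,[0.02,0,-0.01],[0,0,0]],
    [1,[0.02,0,-0.01],[0,0,0]],
    [1,[0.02,0,-0.01],[0,0,0]],
    [1,[0.02,0,-0.01],[0,0,0]],
    [1,[0.02,0,-0.01],[0,0,0]],
    [1,[0.02,0,-0.01],[0,0,0]],
    [1,[0.02,0,-0.01],[0,0,0]]
  ]
}}

```text
t: 35.82
tool_pos: [0.751, -0.1041, 0.1765]
tool_rot: [-0.282, 3.129, 0.0]
contact_force: [-1.0, -0.3, -1.6]
opening: 0.0294
grip_force: 49.6
```

Call:
{"api": "jog_arm", "payload": {
  "deltas": [
    [1,[0,0,0],[0,0,0]],
    [1,[0,0,0],[0,0,0]],
    [1,[0,0,0],[0,0,0]],
    [1,[0,0,0],[0,0,0]],
    [1,[0,0,0],[0,0,0]],
    [1,[0,0,0],[0,0,0]],
    [1,[0,0,0],[0,0,0]],
    [1,[0,0,0],[0,0,0]],
    [1,[0,0,0],[0,0,0]],
    [1,[0,0,0],[0,0,0]],
    [1,[0,0,0],[0,0,0]],
    [1,[0,0,0],[0,0,0]]
  ]
}}

```text
t: 36.82
tool_pos: [0.751, -0.1041, 0.1765]
tool_rot: [-0.282, 3.129, 0.0]
contact_force: [1.3, -0.2, -1.0]
opening: 0.0295
grip_force: 49.6
```

```bash
python3 - <<'E'
from aim import *
aim((.588,-.135,.083));go((.7534,-.0195,.1764),100.3)
E
```

```text
range 0.1005 miss vec [-0.0003 -0.0005  0.0003]
TCP [ 0.751  -0.1041  0.1765] yaw 100.3 t 36.8 -> shift [ 0.006   0.2115 -0.0002] turn z 0.0001
```

Next, the medium pin: move and hold for 2.5 s.

Call:
{"api": "jog_arm", "payload": {
  "deltas": [
    [1,[0.002,0.03,0],[0,0,0]],
    [1,[0.004,0.08,0],[0,0,0]],
    [1,[0.006,0.14,0],[0,0,0]],
    [1,[0.006,0.19,0],[0,0,0]],
    [1,[0.006,0.211,0],[0,0,0]],
    [1,[0.006,0.211,0],[0,0,0]],
    [1,[0.006,0.211,0],[0,0,0]],
    [1,[0.006,0.211,0],[0,0,0]],
    [1,[0.006,0.211,0],[0,0,0]],
    [1,[0.006,0.211,0],[0,0,0]],
    [1,[0.006,0.211,0],[0,0,0]],
    [1,[0.006,0.211,0],[0,0,0]]
  ]
}}

```text
t: 37.82
tool_pos: [0.7534, -0.0204, 0.1765]
tool_rot: [0.28, -3.129, 0.0]
contact_force: [-0.0, 0.7, -2.0]
opening: 0.0294
grip_force: 49.7
```

```bash
python3 - <<'E'
from aim import *
aim((.591,-.05,.083));go((.7604,.065,.1764),100.3)
c=ctrl.get_calibration("wrist");im=ctrl.get_image("wrist").astype(int)
b=(im[:,:,0]-im[:,:,2]>70)
for q,s,_ in blobs(b,700):print("handle",q,s,cast("",q,.083,c)[0])
E
```

```text
range 0.1000 miss vec [ 0.      0.0005 -0.0001]
TCP [ 0.7534 -0.0204  0.1765] yaw 100.2 t 37.8 -> shift [ 0.0176  0.2135 -0.0002] turn z 0.0003
handle [208.0889 137.6264] [197 108  24  55 787] [ 0.7099 -0.066   0.083 ]
handle [107.9165 138.009 ] [  94  112   30   52 1114] [ 0.7258 -0.1521  0.083 ]
handle [310.4906 147.8951] [296 130  32  37 801] [0.7026 0.024  0.083 ]
handle [ 58.5743 182.9142] [  17  157   62   68 1130] [ 0.7748 -0.1954  0.083 ]
```

Call:
{"api": "jog_arm", "payload": {
  "deltas": [
    [1,[0,0,0],[0,0,0]],
    [1,[0,0,0],[0,0,0]],
    [1,[0,0,0],[0,0,0]],
    [1,[0,0,0],[0,0,0]],
    [1,[0,0,0],[0,0,0]],
    [1,[0,0,0],[0,0,0]],
    [1,[0,0,0],[0,0,0]],
    [1,[0,0,0],[0,0,0]],
    [1,[0,0,0],[0,0,0]],
    [1,[0,0,0],[0,0,0]],
    [1,[0,0,0],[0,0,0]],
    [1,[0,0,0],[0,0,0]]
  ]
}}

```text
t: 38.87
tool_pos: [0.7534, -0.0197, 0.1765]
tool_rot: [0.282, -3.129, 0.0]
contact_force: [-0.8, 0.5, -1.5]
opening: 0.0294
grip_force: 49.7
```

Call:
{"api": "jog_arm", "payload": {
  "deltas": [
    [1,[0,0,0],[0,0,0]],
    [1,[0,0,0],[0,0,0]],
    [1,[0,0,0],[0,0,0]],
    [1,[0,0,0],[0,0,0]],
    [1,[0,0,0],[0,0,0]],
    [1,[0,0,0],[0,0,0]],
    [1,[0,0,0],[0,0,0]],
    [1,[0,0,0],[0,0,0]],
    [1,[0,0,0],[0,0,0]],
    [1,[0,0,0],[0,0,0]],
    [1,[0,0,0],[0,0,0]],
    [1,[0,0,0],[0,0,0]]
  ]
}}

```text
t: 39.87
tool_pos: [0.7534, -0.0197, 0.1765]
tool_rot: [0.282, -3.129, 0.0]
contact_force: [-0.3, 0.5, -2.0]
opening: 0.0294
grip_force: 49.7
```

Call:
{"api": "jog_arm", "payload": {
  "deltas": [
    [1,[0.004,0.03,0],[0,0,0]],
    [1,[0.01,0.08,0],[0,0,0]],
    [1,[0.016,0.14,0],[0,0,0]],
    [1,[0.02,0.19,0],[0,0,0]],
    [1,[0.022,0.212,0],[0,0,0]],
    [1,[0.022,0.212,0],[0,0,0]],
    [1,[0.022,0.212,0],[0,0,0]],
    [1,[0.022,0.212,0],[0,0,0]],
    [1,[0.022,0.212,0],[0,0,0]],
    [1,[0.022,0.212,0],[0,0,0]],
    [1,[0.022,0.212,0],[0,0,0]],
    [1,[0.022,0.212,0],[0,0,0]]
  ]
}}

```text
t: 40.87
tool_pos: [0.7622, 0.0644, 0.1765]
tool_rot: [-0.28, 3.129, -0.0]
contact_force: [-0.5, 1.0, -1.8]
opening: 0.0292
grip_force: 49.8
```

```bash
python3 - <<'E'
from aim import *
aim((.600,.0345,.083))
c=ctrl.get_calibration("wrist");im=ctrl.get_image("wrist").astype(int)
b=(im[:,:,0]-im[:,:,2]>70)
for q,s,_ in blobs(b,700):print("handle",q,s,cast("",q,.083,c)[0])
E
```

```text
range 0.0999 miss vec [ 0.0002  0.0002 -0.0002]
handle [111.7778 106.2109] [  98   78   30   57 1233] [ 0.7073 -0.0649  0.083 ]
handle [  7.8947 108.9294] [  0  83  19  54 864] [ 0.7252 -0.1517  0.083 ]
handle [212.9045 110.0112] [202  83  22  56 712] [0.6951 0.0197 0.083 ]
```

Call:
{"api": "jog_arm", "payload": {
  "deltas": [
    [1,[0,0,0],[0,0,0]],
    [1,[0,0,0],[0,0,0]],
    [1,[0,0,0],[0,0,0]],
    [1,[0,0,0],[0,0,0]],
    [1,[0,0,0],[0,0,0]],
    [1,[0,0,0],[0,0,0]],
    [1,[0,0,0],[0,0,0]],
    [1,[0,0,0],[0,0,0]],
    [1,[0,0,0],[0,0,0]],
    [1,[0,0,0],[0,0,0]],
    [1,[0,0,0],[0,0,0]],
    [1,[0,0,0],[0,0,0]]
  ]
}}

```text
t: 41.92
tool_pos: [0.7622, 0.0651, 0.1765]
tool_rot: [0.282, -3.129, 0.0]
contact_force: [-0.8, -0.6, -2.4]
opening: 0.0293
grip_force: 49.8
```

Call:
{"api": "jog_arm", "payload": {
  "deltas": [
    [1,[0,0,0],[0,0,0]],
    [1,[0,0,0],[0,0,0]],
    [1,[0,0,0],[0,0,0]],
    [1,[0,0,0],[0,0,0]],
    [1,[0,0,0],[0,0,0]],
    [1,[0,0,0],[0,0,0]],
    [1,[0,0,0],[0,0,0]],
    [1,[0,0,0],[0,0,0]],
    [1,[0,0,0],[0,0,0]],
    [1,[0,0,0],[0,0,0]],
    [1,[0,0,0],[0,0,0]],
    [1,[0,0,0],[0,0,0]]
  ]
}}

```text
t: 42.92
tool_pos: [0.7622, 0.0651, 0.1765]
tool_rot: [-0.282, 3.129, -0.0]
contact_force: [0.5, 0.1, -2.1]
opening: 0.0293
grip_force: 49.8
```

Readings are done; back to the cradle.

Call:
{"api": "jog_arm", "payload": {
  "deltas": [
    [1,[0,0,0.06],[0,0,0]],
    [1,[-0.03,-0.03,0.13],[0,0,0]],
    [1,[-0.08,-0.09,0.165],[0,0,0]],
    [1,[-0.14,-0.16,0.165],[0,0,0]],
    [1,[-0.2,-0.23,0.165],[0,0,0]],
    [1,[-0.26,-0.3,0.165],[0,0,0]],
    [1,[-0.32,-0.37,0.165],[0,0,0]],
    [1,[-0.38,-0.44,0.165],[0,0,0]],
    [1,[-0.44,-0.51,0.165],[0,0,0]],
    [1,[-0.5,-0.58,0.165],[0,0,0]],
    [1,[-0.56,-0.65,0.165],[0,0,0]],
    [1,[-0.61,-0.7,0.165],[0,0,0]]
  ]
}}

```text
t: 43.92
tool_pos: [0.5165, -0.2168, 0.2428]
tool_rot: [-0.28, 3.129, -0.002]
contact_force: [0.5, 0.8, -0.9]
opening: 0.0294
grip_force: 49.7
```

Call:
{"api": "jog_arm", "payload": {
  "deltas": [
    [1,[-0.05,-0.06,0],[0,0,0]],
    [1,[-0.11,-0.13,0],[0,0,0]],
    [1,[-0.17,-0.19,0],[0,0,0]],
    [1,[-0.22,-0.25,0],[0,0,0]],
    [1,[-0.26,-0.3,0],[0,0,0]],
    [1,[-0.29,-0.33,0],[0,0,0]],
    [1,[-0.303,-0.335,0],[0,0,0]],
    [1,[-0.303,-0.335,0],[0,0,0]],
    [1,[-0.303,-0.335,0],[0,0,0]],
    [1,[-0.303,-0.335,0],[0,0,0]],
    [1,[-0.303,-0.335,0],[0,0,0]],
    [1,[-0.303,-0.335,0],[0,0,0]]
  ]
}}

```text
t: 44.92
tool_pos: [0.3976, -0.3482, 0.2425]
tool_rot: [-0.284, 3.129, 0.0]
contact_force: [0.6, 0.0, -1.6]
opening: 0.0293
grip_force: 49.8
```

```bash
python3 - <<'E'
from h import *
go((.3968,-.3488,.066),100.3)
E
```

```text
TCP [ 0.3976 -0.3482  0.2425] yaw 100.4 t 44.9 -> shift [-0.0021 -0.0015 -0.4413] turn z -0.0004
```

Call:
{"api": "jog_arm", "payload": {
  "deltas": [
    [1,[-0.002,-0.001,-0.08],[0,0,0]],
    [1,[-0.002,-0.001,-0.17],[0,0,0]],
    [1,[-0.002,-0.001,-0.26],[0,0,0]],
    [1,[-0.002,-0.001,-0.33],[0,0,0]],
    [1,[-0.002,-0.001,-0.38],[0,0,0]],
    [1,[-0.002,-0.001,-0.41],[0,0,0]],
    [1,[-0.002,-0.001,-0.425],[0,0,0]],
    [1,[-0.002,-0.001,-0.433],[0,0,0]],
    [1,[-0.002,-0.001,-0.433],[0,0,0]],
    [1,[-0.002,-0.001,-0.433],[0,0,0]],
    [1,[-0.002,-0.001,-0.433],[0,0,0]]
  ]
}}

```text
t: 45.83
tool_pos: [0.3971, -0.3503, 0.0711]
tool_rot: [-0.282, 3.127, -0.004]
contact_force: [0.0, 0.6, -2.7]
opening: 0.0295
grip_force: 49.9
```

```bash
python3 - <<'E'
from h import *
go((.3968,-.3488,.065),100.3);print(ctrl.get_obs()["contact_force"])
E
```

```text
TCP [ 0.3971 -0.3503  0.0711] yaw 100.3 t 45.8 -> shift [-0.0008  0.0038 -0.0153] turn z 0.0000
[ 0.0273  0.5815 -2.6621]
```

Call:
{"api": "jog_arm", "payload": {
  "deltas": [
    [1,[0,0.003,-0.008],[0,0,0]],
    [1,[0,0.003,-0.014],[0,0,0]],
    [1,[0,0.003,-0.014],[0,0,0]],
    [1,[0,0.003,-0.014],[0,0,0]],
    [0.5,[0,0.003,-0.014],[0,0,0]],
    [0.2,[0,0.003,-0.014],[0,0,0]],
    [-0.2,[0,0.003,-0.014],[0,0,0]],
    [-0.6,[0,0.003,-0.014],[0,0,0]],
    [-1,[0,0.003,-0.014],[0,0,0]],
    [-1,[0,0.003,-0.014],[0,0,0]],
    [-1,[0,0.003,-0.014],[0,0,0]],
    [-1,[0,0.003,-0.014],[0,0,0]]
  ]
}}

```text
t: 46.83
tool_pos: [0.3961, -0.3481, 0.0636]
tool_rot: [0.282, -3.129, -0.0]
contact_force: [-0.5, -0.2, 0.6]
opening: 0.0858
grip_force: 0.0
```

Call:
{"api": "jog_arm", "payload": {
  "deltas": [
    [-1,[0,0,0.06],[0,0,0]],
    [-1,[0,0,0.14],[0,0,0]],
    [-1,[0,0,0.24],[0,0,0]],
    [-1,[0,0,0.34],[0,0,0]],
    [-1,[0.06,0.02,0.44],[0,0,-0.04]],
    [-1,[0.12,0.04,0.54],[0,0,-0.08]],
    [-1,[0.18,0.06,0.6],[0,0,-0.09]],
    [-1,[0.18,0.06,0.6],[0,0,-0.09]],
    [-1,[0.18,0.06,0.6],[0,0,-0.09]],
    [-1,[0.18,0.06,0.6],[0,0,-0.09]],
    [-1,[0.18,0.06,0.6],[0,0,-0.09]]
  ]
}}

```text
t: 47.75
tool_pos: [0.467, -0.3237, 0.3012]
tool_rot: [-0.162, -3.134, -0.004]
contact_force: [-0.3, 0.5, -0.3]
opening: 0.0853
grip_force: 0.0
```

```bash
cat > th.py <<'E'
from h import *
def therm():
    c=ctrl.get_calibration("wrist");im=ctrl.get_image("wrist");cv2.imwrite("pics/w13.png",im[:,:,::-1]);np.save("w13.npy",c);im=im.astype(int)
    roi=np.zeros(im.shape[:2],bool);u,v=proj("",[.398,-.3494,.1],c)[0].astype(int)
    roi[max(v-75,0):v+75,max(u-50,0):u+50]=1
    w=((im[:,:,1]>212)|(im[:,:,1]-im[:,:,0]>10))&roi
    for q,s,m in blobs(w,300):
        m=cv2.morphologyEx(m.astype(np.uint8),cv2.MORPH_CLOSE,np.ones((13,13)))
        ct=cv2.findContours(m,cv2.RETR_EXTERNAL,cv2.CHAIN_APPROX_NONE)[0][0]
        print(q,s,cv2.minAreaRect(cast("",ct[:,0],.101,c)[:,:2].astype(np.float32)))
E
python3 - <<'E'
from th import *
therm();go((.643,-.333,.3),84)
c=np.load("w13.npy",allow_pickle=True).item();print(proj("",[[.643,-.333,.1]],c))
E
```

```text
[224.8425 114.6239] [ 199   57   52  117 2228] ((0.3978702127933502, -0.3477456271648407), (0.13977059721946716, 0.025303881615400314), 10.24239730834961)
TCP [ 0.4669 -0.3238  0.301 ] yaw 84.1 t 47.8 -> shift [ 0.4403 -0.023  -0.0026] turn z -0.0003
[[257.1003 285.8587]]
```

The thermometer is home within 2 mm and 0.1° of its original pose. I'll move the camera over the valve.

Call:
{"api": "jog_arm", "payload": {
  "deltas": [
    [-1,[0.08,0,0],[0,0,0]],
    [-1,[0.17,0,0],[0,0,0]],
    [-1,[0.26,0,0],[0,0,0]],
    [-1,[0.35,0,0],[0,0,0]],
    [-1,[0.44,-0.01,0],[0,0,0]],
    [-1,[0.52,-0.02,0],[0,0,0]],
    [-1,[0.58,-0.02,0],[0,0,0]],
    [-1,[0.6,-0.02,0],[0,0,0]],
    [-1,[0.6,-0.02,0],[0,0,0]],
    [-1,[0.6,-0.02,0],[0,0,0]],
    [-1,[0.6,-0.02,0],[0,0,0]],
    [-1,[0.6,-0.02,0],[0,0,0]]
  ]
}}

```text
t: 48.8
tool_pos: [0.7069, -0.3325, 0.3043]
tool_rot: [0.164, 3.137, -0.0]
contact_force: [-0.1, 0.0, 0.5]
opening: 0.0852
grip_force: 0.0
```

```bash
python3 - <<'E'
from h import *
c=ctrl.get_calibration("wrist");im=ctrl.get_image("wrist");cv2.imwrite("pics/v1.png",im[:,:,::-1]);np.save("v1.npy",c)
go((.643,-.333,.3),84);im=im.astype(int)
u,v=proj("",[.643,-.333,.09],c)[0].astype(int);print(u,v)
g=im[v-48:v+48:3,u-60:u+60:3]
sat=(g.max(2)-g.min(2))
for r,row in enumerate(g): print(v-48+3*r," ".join("%3d"%x if s<40 else " cc" for x,s in zip(row.mean(1).astype(int),sat[r])))
E
```

```text
TCP [ 0.7071 -0.3325  0.3045] yaw 84.0 t 48.9 -> shift [-0.1602 -0.0013 -0.0113] turn z -0.0002
245 119
71 155 155 155 153 151 152 154 154 157 159 161 162 160 158 157 155 156 155 156 156 158 159 131 194 187 174 102  78  79 156 156 156 157 158 159 160 160 161 162 162
74 160 161 163 161 159 159 156 155 156 154 155 156 159 157 154 152 152 152 153 153 152 152 136 196 188 169  87  80  80 144 163 163 163 160 157 158 157 158 157 155
77 157 157 157 158 157 156 153 153 153 153 152 151 150 149 150 151 151 154 157 157 161 162 156 192 182 152  80  81  81 159 159 159 159 159 159 158 158 157 157 155
80 153 153 152 152 150 150 151 151 154 155 157 159 160 161 162 161 160 159 159 159 160 160 187 188 176 109  80  80  80 160 159 159 159 159 158 160 160 159 159 157
83 157 157 159 158 159 159 160 159 157 156 156 158 159 161 162 162 161 161 160 160 159 127 196 187 173  95  82  83 144 162 159 155 154 154 154 154 156 157 150 155
86 156 155 157 157 159 160 162 161 161 161 160 158 157 155 155 157 159 164 176 179 180 145 196 187 165  82  81  81 159 159 158 158 157 156 157 157 156  76  76 132
89 161 160 159 157
[... 3541 characters left out ...]
  81  80  79 155 153 152 150 151 151 152 152
155 163 164 164 163 162 161 160 159 160 159 158 157 157 157 158 190 196 197 198 197 196 195 198 196 193 151  80  80  79  79  78 131 145 149 148 149 150 150 150 151
158 158 158 157 157 157 158 158 157 157 160 158 159 160 159 158 158 159 160 169 183 185 177 162 157  80  78  79  79  78  78  78  77  77  76  76 152 151 150 150 150
161 159 160 160 159 160 158 160 161 162 163 163 163 164 162 162 161 160 158 158 157 155 155 155 107  80  80  79  78  79  78  78  77  76  76  76  76 127 151 153 154
164 163 163 162 162 163 163 162 162 161 159 157 156 156 156 157 158 159 159 158 158 158 158 160  80  81  81  80  79  79  79  79  78  78  78  78  78  76 129 147 150
```

```bash
python3 - <<'E'
from h import *
c=np.load("v1.npy",allow_pickle=True).item();im=cv2.imread("pics/v1.png")[:,:,::-1].astype(int);g=im.mean(2)
P=[]
for v in range(48,86,2):
    x=np.where(g[v,240:275]>167)[0]+240
    print(v,x.min() if len(x) else None,x.max() if len(x) else None,end="; ")
    if len(x)>5:P.append((x.mean(),v))
P=np.array(P);W=cast("",P,.11,c);print()
vx,vy,x0,y0=cv2.fitLine(W[:,:2].astype(np.float32),cv2.DIST_HUBER,0,.01,.01).ravel();print("lever dir deg",np.degrees(np.arctan2(vy,vx)),x0,y0)
print("hub",cast("",[[243.5,125]],.112,c),"tip",W[0])
t=[(245,91),(266.5,102.5),(272,125)];dc=(242,122)
for z in(.08,.09):
    T=cast("",t+[dc],z,c);print(T[3]);[print("tick",np.degrees(np.arctan2(*(T[i]-T[3])[1::-1])) ,np.linalg.norm(T[i]-T[3])) for i in range(3)]
E
```

```text
48 None None; 50 259 263; 52 258 266; 54 258 265; 56 257 264; 58 257 264; 60 256 263; 62 256 263; 64 255 262; 66 255 262; 68 254 261; 70 254 261; 72 253 260; 74 253 260; 76 252 259; 78 252 258; 80 251 258; 82 250 258; 84 250 257; 
lever dir deg -21.800697 0.59209466 -0.31478563
hub [[ 0.6484 -0.3361  0.112 ]] tip [ 0.57   -0.3059  0.11  ]
[ 0.6455 -0.3388  0.08  ]
tick 167.76360987902112 0.03911254132635037
tick 121.47066456787023 0.04070019637580721
tick 78.51169781238218 0.040313841445786314
[ 0.6453 -0.3384  0.09  ]
tick 167.76360987902112 0.038045729283031925
tick 121.47066456787023 0.03959008033152238
tick 78.51169781238231 0.0392142634048723
```

Valve geometry:

| Item | Measured |
|---|---|
| Pivot | (0.648, -0.337) |
| Lever direction | 158° (world) |
| Tick: shut | 168° |
| Tick: half | 122° |
| Tick: open | 78° |
| Lever reach | 84–90 mm (given 88) |

Opening goes toward smaller angles. I'll approach the grip point next.

Call:
{"api": "jog_arm", "payload": {
  "deltas": [
    [-1,[-0.08,0.01,0],[0,0,-0.04]],
    [-1,[-0.17,0.03,-0.05],[0,0,-0.08]],
    [-1,[-0.25,0.049,-0.15],[0,0,-0.088]],
    [-1,[-0.299,0.049,-0.25],[0,0,-0.088]],
    [-1,[-0.299,0.049,-0.33],[0,0,-0.088]],
    [-1,[-0.299,0.049,-0.36],[0,0,-0.088]],
    [-1,[-0.299,0.049,-0.36],[0,0,-0.088]],
    [-1,[-0.299,0.049,-0.36],[0,0,-0.088]],
    [-1,[-0.299,0.049,-0.36],[0,0,-0.088]]
  ]
}}

```text
t: 49.6
tool_pos: [0.5906, -0.3136, 0.1633]
tool_rot: [0.591, 3.08, -0.003]
contact_force: [0.7, -0.7, 0.7]
opening: 0.0855
grip_force: 0.0
```

```bash
python3 - <<'E'
from h import *
go((.5876,-.3129,.0825),68.2)
E
```

```text
TCP [ 0.5906 -0.3136  0.1633] yaw 68.3 t 49.6 -> shift [-0.0075  0.0018 -0.202 ] turn z -0.0003
```

Call:
{"api": "jog_arm", "payload": {
  "deltas": [
    [-1,[-0.005,0,-0.06],[0,0,0]],
    [-1,[-0.005,0,-0.12],[0,0,0]],
    [-1,[-0.005,0,-0.17],[0,0,0]],
    [-1,[-0.005,0,-0.198],[0,0,0]],
    [-1,[-0.005,0,-0.198],[0,0,0]],
    [-1,[-0.005,0,-0.198],[0,0,0]],
    [0,[-0.005,0,-0.198],[0,0,0]],
    [0.4,[-0.005,0,-0.198],[0,0,0]],
    [0.7,[-0.005,0,-0.198],[0,0,0]],
    [1,[-0.005,0,-0.198],[0,0,0]],
    [1,[-0.005,0,-0.198],[0,0,0]],
    [1,[-0.005,0,-0.198],[0,0,0]]
  ],
  "squeeze": 30
}}

```text
t: 50.6
tool_pos: [0.5867, -0.3126, 0.0809]
tool_rot: [0.593, 3.085, -0.0]
contact_force: [-0.2, -0.1, 3.9]
opening: 0.0135
grip_force: 33.7
```

Call:
{"api": "jog_arm", "payload": {
  "deltas": [
    [1,[0,0,0],[0,0,0]],
    [1,[0,0,0],[0,0,0]],
    [1,[0,0,0],[0,0,0]]
  ]
}}

```text
t: 50.85
tool_pos: [0.5867, -0.3126, 0.0809]
tool_rot: [0.593, 3.085, -0.0]
contact_force: [-1.0, 1.0, 2.7]
opening: 0.0137
grip_force: 33.3
```

```bash
python3 - <<'E'
from h import *
o=ctrl.get_obs();p=o["tool_pos"][:2];piv=np.array([.648,-.337]);d=p-piv
a0=np.degrees(np.arctan2(d[1],d[0]));print(p,o["tool_pos"][2],np.linalg.norm(d),a0,yaw(),o["contact_force"])
def arc(dps,a0):
    for dp in dps:
        a=np.radians(a0-dp);b=np.radians(a0);r=np.linalg.norm(d)
        print(dp,((np.array([np.cos(a),np.sin(a)])-np.array([np.cos(b),np.sin(b)]))*r/.4).round(3),round(-dp/180,4))
arc(range(6,85,6),a0)
E
```

```text
[ 0.5867 -0.3126] 0.08092204399400077 0.06600769595360133 158.27554451894568 68.25010100056056 [-1.0184  0.9966  2.6854]
6 [0.007 0.016] -0.0333
12 [0.016 0.031] -0.0667
18 [0.026 0.044] -0.1
24 [0.038 0.057] -0.1333
30 [0.051 0.068] -0.1667
36 [0.065 0.078] -0.2
42 [0.08  0.087] -0.2333
48 [0.096 0.094] -0.2667
54 [0.113 0.099] -0.3
60 [0.13  0.102] -0.3333
66 [0.147 0.104] -0.3667
72 [0.164 0.104] -0.4
78 [0.181 0.102] -0.4333
84 [0.198 0.098] -0.4667
```

The lever is gripped (13.6 mm against its 14 mm width). I'll swing it open along the arc.

Call:
{"api": "jog_arm", "payload": {
  "deltas": [
    [1,[0.007,0.016,0],[0,0,-0.0333]],
    [1,[0.016,0.031,0],[0,0,-0.0667]],
    [1,[0.026,0.044,0],[0,0,-0.1]],
    [1,[0.038,0.057,0],[0,0,-0.1333]],
    [1,[0.051,0.068,0],[0,0,-0.1667]],
    [1,[0.065,0.078,0],[0,0,-0.2]],
    [1,[0.08,0.087,0],[0,0,-0.2333]],
    [1,[0.096,0.094,0],[0,0,-0.2667]],
    [1,[0.113,0.099,0],[0,0,-0.3]],
    [1,[0.13,0.102,0],[0,0,-0.3333]],
    [1,[0.13,0.102,0],[0,0,-0.3333]],
    [1,[0.13,0.102,0],[0,0,-0.3333]]
  ]
}}

```text
t: 51.85
tool_pos: [0.6388, -0.2715, 0.0809]
tool_rot: [-2.053, -2.378, -0.001]
contact_force: [-1.1, 2.1, 4.1]
opening: 0.0134
grip_force: 33.5
```

```bash
cat > arc.py <<'E'
from h import *
piv=np.array([.648,-.337])
def arc(dps):
    o=ctrl.get_obs();d=o["tool_pos"][:2]-piv;r=np.linalg.norm(d);b=np.arctan2(d[1],d[0])
    print(o["tool_pos"],"r %.4f angle %.1f yaw+90 %.1f"%(r,np.degrees(b),yaw()+90),o["contact_force"],o["opening"])
    for dp in dps:
        a=b-np.radians(dp);print(dp,((np.array([np.cos(a),np.sin(a)])-np.array([np.cos(b),np.sin(b)]))*r/.4).round(3),round(-dp/180,4))
E
python3 -c "
from arc import *
arc([5,10,15,20])"
```

```text
[ 0.6388 -0.2715  0.0809] r 0.0661 angle 98.0 yaw+90 98.4 [-1.0519  2.0636  4.1106] 0.013439939792970422
5 [0.014 0.001] -0.0278
10 [0.029 0.002] -0.0556
15 [0.043 0.   ] -0.0833
20 [ 0.057 -0.002] -0.1111
```

Call:
{"api": "jog_arm", "payload": {
  "deltas": [
    [1,[0.014,0.001,0],[0,0,-0.0278]],
    [1,[0.029,0.002,0],[0,0,-0.0556]],
    [1,[0.043,0.0,0],[0,0,-0.0833]],
    [1,[0.057,-0.002,0],[0,0,-0.1111]],
    [1,[0.057,-0.002,0],[0,0,-0.1111]],
    [1,[0.057,-0.002,0],[0,0,-0.1111]],
    [1,[0.057,-0.002,0],[0,0,-0.1111]],
    [1,[0.057,-0.002,0],[0,0,-0.1111]]
  ]
}}

```text
t: 52.52
tool_pos: [0.6594, -0.2719, 0.0808]
tool_rot: [-2.428, -1.987, 0.005]
contact_force: [-8.1, 3.7, 7.8]
opening: 0.0134
grip_force: 43.2
```

```bash
python3 -c "
from arc import *
arc([2,3])
print(ctrl.get_obs()['wrist_torque'])
c=ctrl.get_calibration('wrist');im=ctrl.get_image('wrist');cv2.imwrite('pics/v2.png',im[:,:,::-1]);np.save('v2.npy',c)
u,v=proj('',[.6455,-.3386,.085],c)[0].astype(int);print(u,v)
g=im.astype(int)
# dark ticks on the disc: dark, within 20..40 px-equivalent annulus
yy,xx=np.mgrid[0:384,0:512];W=cast('',np.c_[xx.ravel(),yy.ravel()],.085,c).reshape(384,512,3)
rr=np.hypot(W[...,0]-.6455,W[...,1]+.3386)
m=(rr<.055)&(g.max(2)<75)
for q,s,_ in blobs(m,6):
  p=cast('',q,.085,c)[0];d=p[:2]-[.6455,-.3386];print(q,s,p,np.hypot(*d),np.degrees(np.arctan2(d[1],d[0])))
"
```

```text
[ 0.6594 -0.2719  0.0808] r 0.0661 angle 80.1 yaw+90 78.6 [-8.1016  3.7048  7.7882] 0.013398077021894807
2 [ 0.006 -0.001] -0.0111
3 [ 0.008 -0.002] -0.0167
[0.4465 1.1907 0.8407]
252 338
[252.8069 331.313 ] [  168   265   171   119 15477] [ 0.6468 -0.333   0.085 ] 0.005723872105678902 76.97070384041429
```

Contact force rose to about 8 N with the lever stopped at ~79.5°, so it is at the end stop and fully open. Now back 45° to half.

Call:
{"api": "jog_arm", "payload": {
  "deltas": [
    [1,[-0.0185,0.003,0],[0,0,0.036]],
    [1,[-0.037,0.0036,0],[0,0,0.072]],
    [1,[-0.056,0.002,0],[0,0,0.108]],
    [1,[-0.074,-0.001,0],[0,0,0.144]],
    [1,[-0.092,-0.007,0],[0,0,0.18]],
    [1,[-0.109,-0.014,0],[0,0,0.217]],
    [1,[-0.1255,-0.024,0],[0,0,0.253]],
    [1,[-0.1255,-0.024,0],[0,0,0.253]],
    [1,[-0.1255,-0.024,0],[0,0,0.253]],
    [1,[-0.1255,-0.024,0],[0,0,0.253]],
    [1,[-0.1255,-0.024,0],[0,0,0.253]]
  ]
}}

```text
t: 53.48
tool_pos: [0.6112, -0.2823, 0.0809]
tool_rot: [-1.481, -2.771, 0.001]
contact_force: [-3.7, -0.7, 4.8]
opening: 0.0138
grip_force: 33.7
```

```bash
python3 -c "
from arc import *
arc([-1,1])"
```

```text
[ 0.6112 -0.2823  0.0809] r 0.0659 angle 123.9 yaw+90 123.7 [-3.7322 -0.7316  4.8131] 0.0137629125330484
-1 [-0.002 -0.002] 0.0056
1 [0.002 0.002] -0.0056
```

Release slowly, rise, and check the lever angle from above.

Call:
{"api": "jog_arm", "payload": {
  "deltas": [
    [0.6,[0,0,0],[0,0,0]],
    [0.3,[0,0,0],[0,0,0]],
    [0,[0,0,0],[0,0,0]],
    [-0.5,[0,0,0],[0,0,0]],
    [-1,[0,0,0],[0,0,0]],
    [-1,[0,0,0],[0,0,0]],
    [-1,[0,0,0],[0,0,0]],
    [-1,[0,0,0.05],[0,0,0]],
    [-1,[0,0,0.12],[0,0,0]],
    [-1,[0,0,0.2],[0,0,0]],
    [-1,[0,0,0.3],[0,0,0]],
    [-1,[0,0,0.4],[0,0,0]]
  ]
}}

```text
t: 54.48
tool_pos: [0.6105, -0.2817, 0.2411]
tool_rot: [-1.479, -2.769, -0.0]
contact_force: [-0.2, -0.2, 1.0]
opening: 0.0855
grip_force: 0.0
```

Call:
{"api": "jog_arm", "payload": {
  "deltas": [
    [-1,[0.08,-0.03,0.08],[0,0,0.04]],
    [-1,[0.16,-0.07,0.15],[0,0,0.08]],
    [-1,[0.24,-0.12,0.15],[0,0,0.12]],
    [-1,[0.24,-0.12,0.15],[0,0,0.16]],
    [-1,[0.24,-0.12,0.15],[0,0,0.2]],
    [-1,[0.24,-0.12,0.15],[0,0,0.2]],
    [-1,[0.24,-0.12,0.15],[0,0,0.2]],
    [-1,[0.24,-0.12,0.15],[0,0,0.2]],
    [-1,[0.24,-0.12,0.15],[0,0,0.2]],
    [-1,[0.24,-0.12,0.15],[0,0,0.2]]
  ]
}}

```text
t: 55.32
tool_pos: [0.7069, -0.3299, 0.3011]
tool_rot: [0.553, 3.092, -0.0]
contact_force: [-0.3, 0.6, 0.1]
opening: 0.0858
grip_force: 0.0
```

```bash
python3 - <<'E'
from h import *
c=ctrl.get_calibration("wrist");im=ctrl.get_image("wrist");cv2.imwrite("pics/v3.png",im[:,:,::-1]);np.save("v3.npy",c)
go((.7,-.33,.3),84);g=im.astype(int).mean(2)
print(proj("",[.648,-.337,.11],c))
# radial profile: brightness on a circle (z=.11) at several radii vs angle
for r in(.07,.075,.08):
    a=np.arange(96,156,3);P=np.c_[.648+r*np.cos(np.radians(a)),-.337+r*np.sin(np.radians(a)),np.full(len(a),.11)]
    uv=proj("",P,c).round().astype(int);print(r,[f"{x}:{int(g[v,u])}" for x,(u,v) in zip(a,uv)])
E
```

```text
TCP [ 0.7069 -0.3299  0.301 ] yaw 69.8 t 55.4 -> shift [-0.0173 -0.0003 -0.0025] turn z 0.0792
[[229.4029 129.2692]]
0.07 ['96:75', '99:74', '102:74', '105:74', '108:77', '111:76', '114:76', '117:78', '120:100', '123:178', '126:188', '129:139', '132:157', '135:158', '138:161', '141:155', '144:155', '147:155', '150:154', '153:157']
0.075 ['96:75', '99:74', '102:75', '105:74', '108:75', '111:75', '114:77', '117:79', '120:74', '123:122', '126:190', '129:130', '132:157', '135:160', '138:156', '141:153', '144:153', '147:156', '150:153', '153:158']
0.08 ['96:75', '99:74', '102:73', '105:75', '108:74', '111:74', '114:77', '117:105', '120:71', '123:79', '126:189', '129:134', '132:158', '135:155', '138:155', '141:157', '144:154', '147:156', '150:158', '153:154']
```

The lever's centre is at ~124.5°, 45° back from the open stop. One last check of the pins and thermometer from the earlier viewing spot.

Call:
{"api": "jog_arm", "payload": {
  "deltas": [
    [-1,[-0.08,0.05,0],[0,0,0.04]],
    [-1,[-0.16,0.1,0],[0,0,0.079]],
    [-1,[-0.22,0.16,0],[0,0,0.079]],
    [-1,[-0.28,0.22,0],[0,0,0.079]],
    [-1,[-0.34,0.28,0],[0,0,0.079]],
    [-1,[-0.4,0.35,0],[0,0,0.079]],
    [-1,[-0.46,0.42,0],[0,0,0.079]],
    [-1,[-0.52,0.5,0],[0,0,0.079]],
    [-1,[-0.59,0.6,0],[0,0,0.079]],
    [-1,[-0.598,0.61,0.012],[0,0,0.079]],
    [-1,[-0.598,0.61,0.012],[0,0,0.079]],
    [-1,[-0.598,0.61,0.012],[0,0,0.079]]
  ]
}}

```text
t: 56.37
tool_pos: [0.4682, -0.0861, 0.3064]
tool_rot: [0.163, 3.135, -0.002]
contact_force: [0.1, 0.7, 0.2]
opening: 0.0855
grip_force: 0.0
```

```bash
python3 - <<'E'
from th import *
go((.468,-.086,.307),84);therm()
c=np.load("w13.npy",allow_pickle=True).item();im=cv2.imread("pics/w13.png");d=im.max(2)<45;d[235:]=0
for q,s,_ in blobs(d,40):print("dark",q,s,cast("",q,.083,c)[0])
E
```

```text
TCP [ 0.4682 -0.0861  0.3064] yaw 84.0 t 56.4 -> shift [-0.0006  0.0003  0.0015] turn z -0.0003
[ 43.5058 135.4006] [   9   79   68  109 1805] ((0.3986564874649048, -0.3482411503791809), (0.13826020061969757, 0.02448364533483982), 10.725003242492676)
dark [101.3296   5.3804] [ 78   0  48  14 531] [ 0.2565 -0.2439  0.083 ]
dark [31.6692 65.8989] [ 13  52  35  28 653] [ 0.3119 -0.3487  0.083 ]
dark [226.4882 176.9213] [207 170  38  14 381] [ 0.4798 -0.1229  0.083 ]
dark [285.5141 186.8521] [267 179  38  15 426] [ 0.5029 -0.0411  0.083 ]
dark [343.701  199.6842] [326 191  37  16 418] [0.5307 0.0412 0.083 ]
```

All three pins are seated. The long one has shifted only ~8 mm along its saddle, within the 30 mm allowed. The thermometer is home and the valve is at half, so I'm handing in.

```bash
python3 -c "
from station import ctrl
print(ctrl.finish_job())"
```

```text
the job is handed in; nothing more can be done
None
```

The job is handed in at about 56 s of robot time: by my measurements all three pins are seated and were read longest to shortest, the thermometer is back in its cradle, and the valve was fully opened then set to half. The hand-in returned no verdict.

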